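Gauge and sort the mixed kiln props

TASK

Two look-alike kinds of kiln prop, 40 mm and 34 mm tall, have got mixed on the bench. First pull the cabinet's top drawer right out to its stop; then check every prop with the bridge height gauge, one after another along the row starting at the drawer cabinet's end: stand the gauge over the prop, flat on the bench with its sprung foot resting on the middle of the prop's top, and pause a moment so that the reading settles. After that stand the 40 mm props upright in the drawer and the 34 mm ones upright in the low wooden tray, stand the gauge back on the middle of its black rubber mat, push the drawer fully shut, and leave the other things on the bench where they are.

Things in the scene. Friction and masses are not known exactly. Their poses are not given: they have to be found in the camera images.
- cab_drawer0 (a joint): the top drawer of the small two-drawer wooden cabinet (220 deep, 280 wide, 170 high, fixed, its front towards the robot) that stands on the left of the bench: m pulled out, 0 shut, 0.150 at its stop; slides level along its own -x; takes 1 to 2 N
- cab_drawer0_handle (a point): middle of the top drawer's bar handle: a level steel bar 11 mm thick and 120 mm long, 35 mm out from the drawer front (29 mm free behind it), its axis 38 mm below the cabinet's top. Moves with the drawer. x points into the cabinet (the drawer opens along -x), y along the bar, z up
- drawer_floor (a point): point on the top drawer's inner floor, midway across it and 55 mm behind its inner front wall; 95 mm above the bench; moves with the drawer, axes as the handle's. The floor runs from x = -0.055 to +0.120 and y = -0.118 to +0.118; side walls 53 mm and front panel 63 mm high above it. At the stop, up to x = +0.088 is clear of the cabinet, whose top is 75 mm above this floor
- gauge: bridge height gauge, loose, self-standing, 0.45 kg: two aluminium legs 80 mm apart inside (along its x; 104 mm over all, 44 mm wide in y), a bridge 64 to 76 mm up, then a black column 30 (x) by 24 (y) mm, 76 to 132 mm up, with a grey readout box beside it (x 18 to 52, 78 to 108 mm up); a steel rule rises from the column by the height read. Origin on the sole plane below the column, z up
- gauge_grip (a point): where to grip the gauge: on the column's axis, 112 mm above its soles; close the fingers along the gauge's y (24 mm)
- gauge_foot (a joint): the gauge's reading in m: height of its foot above the plane of the soles, 0 (foot level with the soles) to 0.056; a light spring pushes the foot down (about 1 N at 40 mm)
- foot_face (a point): centre of the underside of the gauge's round foot (24 mm across), on the gauge's axis between the legs
- mat: black rubber mat, the gauge's place, 135 (x) by 100 (y) by 4 mm thick, fixed on the bench; origin at the centre of its underside
- tray: low open wooden tray, fixed, 120 (x) by 180 (y) by 30 mm high, walls and floor 4 mm thick; origin at the centre of its underside, z up
- prop_1: kiln prop 1: plain buff fired-clay block 45 mm square with a dark 17 mm hole down its middle, 40 or 34 mm tall (the gauge must tell which), about 0.12 kg. Origin at the centre of its underside, z up its axis. The row is numbered from the drawer cabinet's end: prop_1 nearest it, prop_5 farthest, places about 90 mm apart. None if absent
- prop_2: kiln prop 2: plain buff fired-clay block 45 mm square with a dark 17 mm hole down its middle, 40 or 34 mm tall (the gauge must tell which), about 0.12 kg. Origin at the centre of its underside, z up its axis. The row is numbered from the drawer cabinet's end: prop_1 nearest it, prop_5 farthest, places about 90 mm apart. None if absent
- prop_3: kiln prop 3: plain buff fired-clay block 45 mm square with a dark 17 mm hole down its middle, 40 or 34 mm tall (the gauge must tell which), about 0.12 kg. Origin at the centre of its underside, z up its axis. The row is numbered from the drawer cabinet's end: prop_1 nearest it, prop_5 farthest, places about 90 mm apart. None if absent
- prop_4: kiln prop 4: plain buff fired-clay block 45 mm square with a dark 17 mm hole down its middle, 40 or 34 mm tall (the gauge must tell which), about 0.12 kg. Origin at the centre of its underside, z up its axis. The row is numbered from the drawer cabinet's end: prop_1 nearest it, prop_5 farthest, places about 90 mm apart. None if absent
- prop_5: kiln prop 5: plain buff fired-clay block 45 mm square with a dark 17 mm hole down its middle, 40 or 34 mm tall (the gauge must tell which), about 0.12 kg. Origin at the centre of its underside, z up its axis. The row is numbered from the drawer cabinet's end: prop_1 nearest it, prop_5 farthest, places about 90 mm apart. None if absent
- tumbler: terracotta tumbler, 72 across, 85 high; bystander
- bowl: white bowl, 110 across, 50 high; bystander
- tape: roll of paper tape lying flat, 90 across, 24 high; bystander
- brush: brush lying on the bench, 190 long; bystander
- palette_knife: palette knife lying on the bench, 220 long; bystander
- glaze_bottle: white bottle, 60 across, 130 high; bystander
- plate: white plate on the cabinet's top, 120 across, 18 high; bystander

How it is judged:
By the outcome, as a careful person would: the job done as asked, in the order asked, and still so for the second after the job is handed in, with the robot touching nothing.
Of prop_1, prop_2, prop_3, prop_4, prop_5 only 3 to 4 are there at a start; the rules pass over those that are not, and their reading is None.
At some moment in a run one of prop_1, prop_2, prop_3, prop_4, prop_5 may be knocked a few centimetres aside while the robot is not near it.
It also fails if it takes over 210 s, if anything falls off the work surface, if the arm or the gripper's body presses on something with over 40 N, if the wrist force passes 120 N, or if a joint passes its speed limit or range.

ROBOT

A 6-joint arm with a two-finger parallel gripper is mounted at the origin on the work surface. World frame = base frame: x ahead of the robot, y to its left, z up, the work surface at z = 0. Lengths are in m, angles in rad, forces in N, time in s.
With the tool pointing down it reaches from about 0.325 to 0.85 m from the base axis. Payload 4.4 kg.
Tool frame: the origin (TCP) lies midway between the tips of the shut fingers; the grasp point (between the pads) lies 19 mm behind it; z points along the fingers, y is the line along which they close (so a half turn about z gives the same grasp; the last joint's range is limited). The gripper opens to 94 mm and grips with 3 to 60 N. Pads are 16 mm wide; open, the fingers measure 119 mm over their backs; the gripper's body (75 mm by 177 mm) begins 78 mm behind the grasp point.
Start: joints at [-1.315, 0.207, 1.542, -0, 1.393, -0.15], TCP at [0.227, -0.528, 0.205] pointing down, gripper open.
Joint ranges: [-2.73, 2.73], [-0.86, 2.22], [0.23, 2.46], [-1.11, 4.25], [0.08, 2.63], [-2.82, 2.82]. Speed limits (rad/s): [2.79, 2.79, 3.14, 3.14, 3.14, 3.14].

INTERFACE

Orientations are given as a rotation vector (axis times angle).
In Python, from rig import r gives the robot as it stands. The module is installed in compiled form; this text tells all that it offers.
- The arm moves only by the tool apply_moves, never from a script. Its argument "steps" is a list of rows, each a list of 3 entries, a list of its own where there are three numbers: the turn, a rotation vector about the tool's x, y, z in units of pi/4 rad (1.0 is pi/4 rad), then the shift along the tool's x, y, z in units of 12 cm (1.0 is 12 cm), then the opening, from -1 (shut) to 1 (fully open). In form: [[[rx, ry, rz], [tx, ty, tz], claw], ...]. A call has 1 to 20 rows; each row is the pose to reach, as a shift and turn from the pose commanded when the call began, along the tool's axes at that moment; what a row does not reach only later rows make up. A row lasts 1/8 s, in which the tool goes at most 62.5 mm and 10.7 degrees, less where a joint would pass 70% of its speed; a pose out of reach is approached as far as the arm can. A call with a number of a shift or a turn outside -1 to 1 is refused whole. A call with a gripper value outside its range is refused whole. The fingers move at their own pace and stop on an object; "force" is the grip in N (left out, the last holds). Time passes only in rows, so rows that repeat a pose let the fingers close. It gives the time, the measured TCP pose, the force, the opening and the grip force at its end, in the units of the state.
- r.observe(): the state, without advancing time (a new reading comes with each control period).
- r.read_camera(name): name is "scene" or "top" or "wrist"; returns a dict with "color" (420x560x3 uint8, blue, green, red), "fov_y" (degrees; the focal length in pixels is half the picture's height over the tangent of half this angle, whatever the lens; pixels are square), "cx", "cy" (the principal point, pixels), "D" ([k1, k2, p1, p2, k3] as OpenCV has them; the pictures are not rectified), "eye" and "rotation" of the camera in the world; the wrist camera has in their place "tool_from_camera" (4x4, takes a point from camera to tool coordinates, whose origin is the TCP and whose axes are the flange's). Camera axes: x right, y down, z forward; pixel columns grow to the right and rows downward; lengths in m; the calibration is good to about 2 mm. A picture is of the moment at which its call begins: read the wrist's pose just before it. There is no depth.
- r.job_done(): hands the job in; it is judged then, once.
The state is a dict: "t": time; "joints": joint angles; "dq": joint speeds; "joint_torque": joint torques, N m; "ee_pos": TCP position; "tcp_rot": TCP orientation; "contact_force": force on the tool from outside, world axes, zero at the start; "moment": the same for the moment, N m; "finger_gap": finger opening in m; "finger_force": force on a finger pad.
Only numpy, scipy, OpenCV 4.12 (cv2) and the standard library are available. Lean on these libraries where they do the work, as an engineer would, in place of code of your own. Each camera call takes 0.05 s, during which the arm holds its last target. There are 200 camera calls.

## Working session

There is one attempt and no reset: what is moved stays moved. The work goes in short steps, Python scripts to look and compute and a tool call to move; the robot and the scene stay as the last step left them, time stands still between calls to the robot, and variables do not carry over. Pictures are saved under pics/ and viewed, at most 14 in all, crops included, and the job is handed in when it is done.

Besides the shell and the picture viewer there is one more tool, called after "Emit:" as name(argument=value, ...), one argument or row to a line, values as JSON. apply_moves: Moves the arm, as the interface text tells. Shifts and turns lie within -1 to 1; 1 stands for 12 cm of shift or pi/4 rad of turn. Its arguments: {"type":"object","properties":{"steps":{"type":"array","items":{"type":"array"}},"force":{"type":"number"}},"required":["steps"]}

```bash
mkdir -p pics; cat > h.py <<'E'
import numpy as np, cv2
from rig import r
from scipy.spatial.transform import Rotation as R
def grab(name):
    s=r.observe(); c=r.read_camera(name); im=c["color"]; h=im.shape[0]
    f=h/2/np.tan(np.radians(c["fov_y"])/2)
    K=np.array([[f,0,c["cx"]],[0,f,c["cy"]],[0,0,1]]);D=np.array(c["D"],float)
    if "eye" in c: Rw=np.array(c["rotation"]);e=np.array(c["eye"])
    else:
        T=np.array(c["tool_from_camera"]);Rt=R.from_rotvec(s["tcp_rot"]).as_matrix()
        Rw=Rt@T[:3,:3];e=Rt@T[:3,3]+np.array(s["ee_pos"])
    return dict(im=im,K=K,D=D,R=Rw,e=e)
def ray(c,px):
    p=cv2.undistortPoints(np.array(px,float).reshape(-1,1,2),c["K"],c["D"]).reshape(-1,2)
    return np.c_[p,np.ones(len(p))]@c["R"].T
def onplane(c,px,z):
    d=ray(c,px); return c["e"]+d*((z-c["e"][2])/d[:,2])[:,None]
def proj(c,P):
    P=(np.atleast_2d(P)-c["e"])@c["R"]
    return cv2.projectPoints(P,np.zeros(3),np.zeros(3),c["K"],c["D"])[0].reshape(-1,2)
E
python3 - <<'E'
from h import *
for n in("scene","top"):
    c=grab(n);cv2.imwrite(f"pics/{n}0.png",cv2.resize(c["im"],(800,600)));print(n,c["e"],c["R"].round(3).tolist(),c["K"][0,0])
s=r.observe();print(s)
E
```

```text
scene [ 1.13243288 -0.80228787  1.17797995] [-2.306, -0.704, 0.254] 430.18806903937144
top [0.35785791 0.00463929 1.27243595] [-2.135, 2.08, -0.211] 403.5351967190093
{'t': 0.1, 'joints': array([-1.31446517e+00,  2.07337056e-01,  1.54277095e+00,  6.66365914e-06,
        1.39350439e+00, -1.50507232e-01]), 'dq': array([ 0.00010897, -0.00095552, -0.0014425 ,  0.00046379,  0.00098064,
        0.00031051]), 'joint_torque': array([-6.56699631e-04, -3.71862817e+01, -2.82293290e+01,  6.98978710e-02,
        3.11525899e-02, -6.54214364e-05]), 'ee_pos': array([ 0.22733694, -0.52737387,  0.20442467]), 'tcp_rot': array([-3.07484262e+00, -6.34252700e-01,  1.57402165e-04]), 'contact_force': array([ 0.04944716, -1.02776221, -0.63561204]), 'moment': array([-0.01293118,  0.00450027,  0.02053626]), 'finger_force': 0.0, 'finger_gap': 0.09353338207038561}
```

```bash
sed -i 's/Rw=np.array(c\["rotation"\])/Rw=R.from_rotvec(c["rotation"]).as_matrix()/' h.py
```

```text
(no output)
```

View pics/scene0.png

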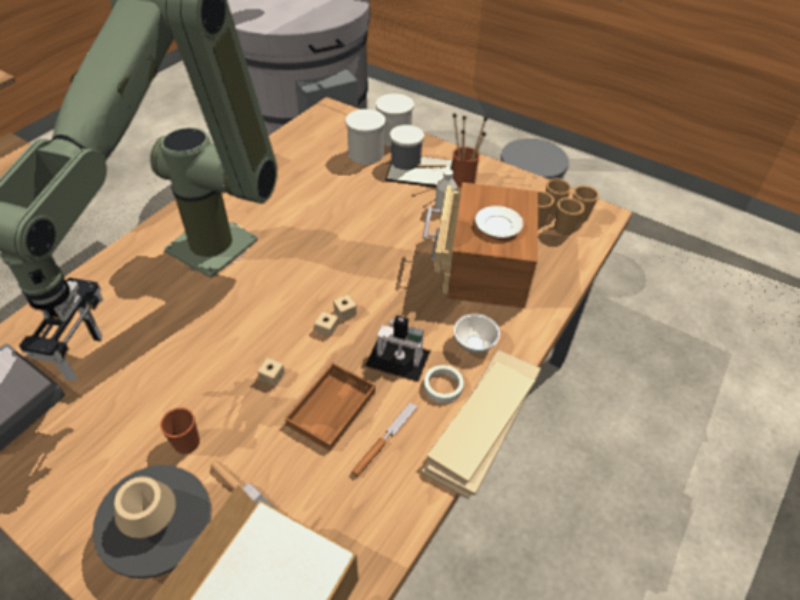

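View pics/top0.png

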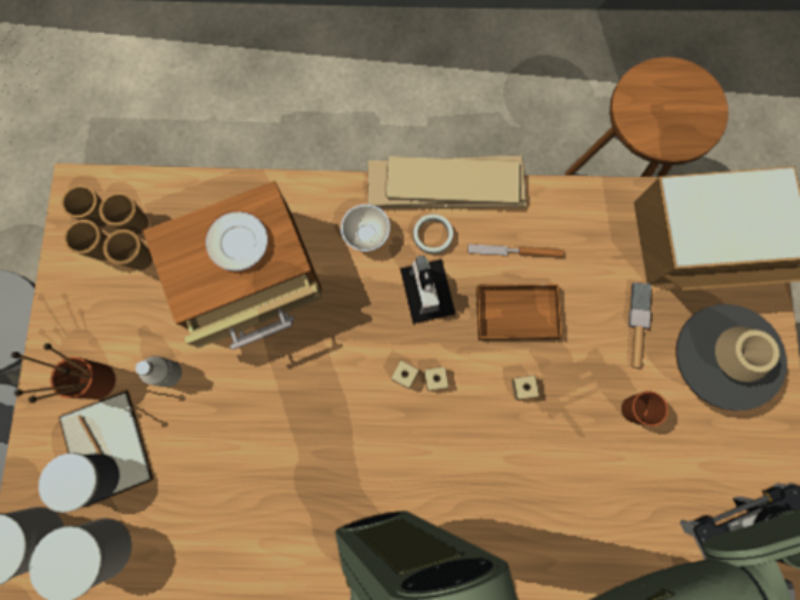

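```bash
python3 - <<'E'
from h import *
c=grab("top"); im=c["im"]
q=lambda *p:np.array(p)*0.7
def show(n,p,z): print(n,onplane(c,p,z).round(4).tolist())
# props: buff mask
hsv=cv2.cvtColor(im,cv2.COLOR_BGR2HSV)
for x,y in((405,374),(436,379),(527,388),(300,310)): 
    x,y=int(x*.7),int(y*.7);print(hsv[y-5:y-2,x-3:x+1].reshape(-1,3).tolist()[:4],end=' ')
print(hsv[int(400*.7),int(470*.7)])
show("props",q((405,374),(436,379),(527,388)),0.037)
show("handle ends/post",q((232,343),(291,323)),0.132)
show("cab front top corners",q((182,322),(317,275)),0.170)
show("cab back top corners",q((147,237),(275,185)),0.170)
show("drawer panel corners",q((188,341),(317,288)),0.158)
show("mat corners",q((401,268),(441,261),(455,315),(412,323)),0.004)
show("tray top corners",q((477,286),(558,286),(561,339),(479,341)),0.03)
show("column top?",q((421,262)),.132)
cv2.imwrite("pics/crop1.png",cv2.resize(im[150:300,120:410],None,fx=2.7,fy=2.7,interpolation=cv2.INTER_CUBIC))
E
```

```text
[[24, 77, 193], [23, 78, 193], [24, 79, 194], [24, 79, 194]] [[23, 77, 195], [24, 79, 193], [23, 80, 192], [24, 80, 191]] [[23, 81, 194], [23, 81, 193], [22, 82, 193], [23, 82, 192]] [[19, 117, 59], [19, 111, 62], [19, 113, 63], [18, 112, 64]] [ 16 132 181]
props [[0.4674, 0.0093, 0.037], [0.4586, -0.057, 0.037], [0.4449, -0.2498, 0.037]]
handle ends/post [[0.5118, 0.3552, 0.132], [0.5551, 0.2405, 0.132]]
cab front top corners [[0.5452, 0.4437, 0.17], [0.6461, 0.1878, 0.17]]
cab back top corners [[0.7156, 0.5312, 0.17], [0.8335, 0.2841, 0.17]]
drawer panel corners [[0.5101, 0.4329, 0.158], [0.6225, 0.1882, 0.158]]
mat corners [[0.7108, 0.0248, 0.004], [0.7296, -0.0661, 0.004], [0.6048, -0.099, 0.004], [0.5842, -0.0032, 0.004]]
tray top corners [[0.6664, -0.145, 0.03], [0.6709, -0.3235, 0.03], [0.5528, -0.3265, 0.03], [0.5437, -0.1494, 0.03]]
column top? [[0.6889, -0.0179, 0.132]]
```

View pics/crop1.png

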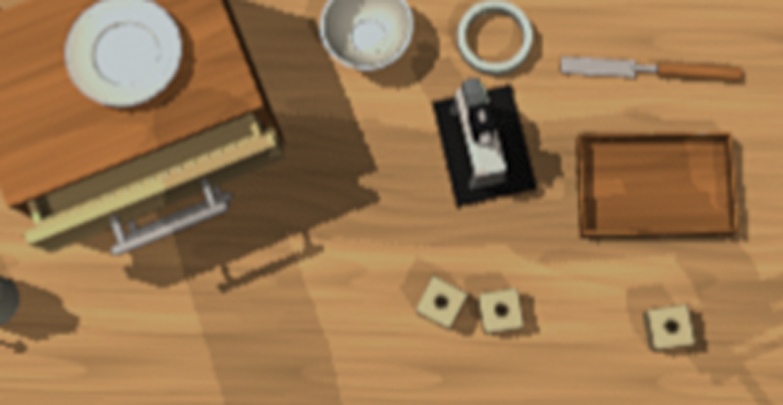

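```bash
cat >> h.py <<'E'
def pose():
    s=r.observe();M=R.from_rotvec(s["tcp_rot"]).as_matrix()
    return np.array([*s["ee_pos"],np.degrees(np.arctan2(M[1,0],M[0,0]))]),M,s
def Mpsi(p): 
    a=np.radians(p);return np.array([[np.cos(a),np.sin(a),0],[np.sin(a),-np.cos(a),0],[0,0,-1]])
def plan(*wps,start=None):
    """waypoints (x,y,z,psi deg): prints per call turn vec, shift, rows needed"""
    cur,M,_=pose()
    if start is not None: cur=np.array(start,float);M=Mpsi(cur[3])
    for w in wps:
        w=np.array(w,float);dp=(w[3]-cur[3]+180)%360-180
        n=1
        while True:
            mids=[np.r_[cur[:3]+(w[:3]-cur[:3])*k/n,cur[3]+dp*k/n] for k in range(n+1)]
            out=[]
            for a,b in zip(mids,mids[1:]):
                Ma=M if a is mids[0] else Mpsi(a[3])
                out.append((R.from_matrix(Ma.T@Mpsi(b[3])).as_rotvec()/(np.pi/4),Ma.T@(b[:3]-a[:3])/.12,np.linalg.norm(b[:3]-a[:3]),abs(dp/n)))
            if all(abs(o[0]).max()<=1 and abs(o[1]).max()<=1 for o in out):break
            n+=1
        print("->",w.round(4).tolist())
        for o in out: print("   ",o[0].round(3).tolist(),o[1].round(3).tolist(),"rows>=",int(np.ceil(max(o[2]/.0625,o[3]/10.7))))
        cur=w;M=Mpsi(w[3])
E
python3 - <<'E'
from h import *
c=r.read_camera("wrist");print(np.array(c["tool_from_camera"]).round(3),c["fov_y"])
plan((.40,-.20,.35,68),(.43,.23,.35,113))
# line-fit cabinet front/handle, and prop/mat/tray contours in top view
c=grab("top");hsv=cv2.cvtColor(c["im"],cv2.COLOR_BGR2HSV)
m=cv2.inRange(hsv,(19,50,150),(30,105,255))
for k in cv2.findContours(m,cv2.RETR_EXTERNAL,cv2.CHAIN_APPROX_NONE)[0]:
    if cv2.contourArea(k)>80:
        P=onplane(c,k.reshape(-1,2),0.037)[:,:2].astype(np.float32);q=cv2.minAreaRect(P)
        print("buff",np.round(q[0],4),np.round(q[1],4),round(q[2],1))
m=cv2.inRange(hsv,(0,0,0),(180,255,45))
for k in cv2.findContours(m,cv2.RETR_EXTERNAL,cv2.CHAIN_APPROX_NONE)[0]:
    if cv2.contourArea(k)>300:
        P=onplane(c,k.reshape(-1,2),0.004)[:,:2].astype(np.float32);q=cv2.minAreaRect(P)
        print("dark",np.round(q[0],4),np.round(q[1],4),round(q[2],1))
E
```

```text
[[-0.    -0.971 -0.24   0.069]
 [ 1.    -0.     0.    -0.   ]
 [-0.    -0.24   0.971 -0.179]
 [ 0.     0.     0.     1.   ]] 63.620285814718834
-> [0.4, -0.2, 0.35, 68.0]
    [-0.002, -0.0, -0.248] [0.6, -0.485, -0.302] rows>= 2
    [0.0, 0.0, -0.248] [0.683, -0.359, -0.303] rows>= 2
    [0.0, 0.0, -0.248] [0.739, -0.22, -0.303] rows>= 2
    [0.0, 0.0, -0.248] [0.768, -0.072, -0.303] rows>= 2
-> [0.43, 0.23, 0.35, 113.0]
    [0.0, 0.0, -0.25] [0.854, -0.278, 0.0] rows>= 2
    [0.0, 0.0, -0.25] [0.892, -0.106, 0.0] rows>= 2
    [0.0, 0.0, -0.25] [0.895, 0.07, 0.0] rows>= 2
    [0.0, 0.0, -0.25] [0.864, 0.244, 0.0] rows>= 2
buff [ 0.448  -0.2472] [0.0439 0.0431] 9.5
buff [ 0.461  -0.0563] [0.0439 0.0426] 10.1
buff [0.4683 0.011 ] [0.0424 0.0462] 64.7
buff [ 0.5391 -0.7352] [0.0853 0.0868] 84.7
buff [0.5952 0.3584] [0.0295 0.2885] 25.3
buff [ 0.9196 -0.0705] [0.1215 0.3559] 3.2
dark [ 0.071  -0.5092] [0.0309 0.2657] 19.4
dark [ 0.0905 -0.0334] [0.3017 0.1283] 69.5
dark [ 0.2296 -0.7591] [0.0559 0.1175] 20.9
dark [0.2381 0.6399] [0.0988 0.062 ] 8.5
dark [ 0.6589 -0.0364] [0.1296 0.0955] 14.3
dark [ 1.404  -0.6918] [0.0245 0.4868] 0.3
```

Emit:
apply_moves(
  steps=[
    [[0,0,-0.25],[0.6,-0.485,-0.3],1],
    [[0,0,-0.25],[0.6,-0.485,-0.3],1],
  ],
)

```text
t: 0.5
ee_pos: [0.2712, -0.4447, 0.2419]
tcp_rot: [-2.999, -0.935, -0.001]
contact_force: [0.2, -0.2, 0.7]
finger_gap: 0.0941
finger_force: 0.0
```

Emit:
apply_moves(
  steps=[
    [[0,0,-0.25],[0.68,-0.36,-0.3],1],
    [[0,0,-0.25],[0.68,-0.36,-0.3],1],
  ],
)

```text
t: 0.75
ee_pos: [0.3143, -0.3625, 0.2786]
tcp_rot: [2.891, 1.226, 0.001]
contact_force: [0.7, 0.1, -0.0]
finger_gap: 0.094
finger_force: 0.0
```

Emit:
apply_moves(
  steps=[
    [[0,0,-0.25],[0.74,-0.22,-0.3],1],
    [[0,0,-0.25],[0.74,-0.22,-0.3],1],
  ],
)

```text
t: 1.0
ee_pos: [0.3572, -0.2804, 0.3147]
tcp_rot: [2.757, 1.503, 0.001]
contact_force: [0.2, 0.0, -0.1]
finger_gap: 0.0938
finger_force: 0.0
```

Emit:
apply_moves(
  steps=[
    [[0,0,-0.25],[0.77,-0.07,-0.3],1],
    [[0,0,-0.25],[0.77,-0.07,-0.3],1],
  ],
)

```text
t: 1.25
ee_pos: [0.4004, -0.1982, 0.3508]
tcp_rot: [2.596, 1.767, 0.002]
contact_force: [1.2, 0.4, 0.6]
finger_gap: 0.0939
finger_force: 0.0
```

Emit:
apply_moves(
  steps=[
    [[0,0,-0.25],[0.85,-0.28,0],1],
    [[0,0,-0.25],[0.85,-0.28,0],1],
  ],
)

```text
t: 1.5
ee_pos: [0.4059, -0.0909, 0.3497]
tcp_rot: [2.412, 2.012, 0.001]
contact_force: [0.6, 0.6, -0.9]
finger_gap: 0.0938
finger_force: 0.0
```

Emit:
apply_moves(
  steps=[
    [[0,0,-0.25],[0.89,-0.1,0],1],
    [[0,0,-0.25],[0.89,-0.1,0],1],
  ],
)

```text
t: 1.75
ee_pos: [0.4132, 0.0165, 0.3496]
tcp_rot: [2.203, 2.239, 0.001]
contact_force: [1.4, 0.3, -0.3]
finger_gap: 0.0939
finger_force: 0.0
```

Emit:
apply_moves(
  steps=[
    [[0,0,-0.25],[0.9,0.07,0],1],
    [[0,0,-0.25],[0.9,0.07,0],1],
  ],
)

```text
t: 2.0
ee_pos: [0.42, 0.1246, 0.3495]
tcp_rot: [1.973, 2.445, 0.001]
contact_force: [0.1, 0.6, -0.1]
finger_gap: 0.0943
finger_force: 0.0
```

Emit:
apply_moves(
  steps=[
    [[0,0,-0.25],[0.86,0.24,0],-0.4],
    [[0,0,-0.25],[0.86,0.24,0],-0.4],
    [[0,0,-0.25],[0.86,0.24,0],-0.4],
    [[0,0,-0.25],[0.86,0.24,0],-0.4],
  ],
)

```text
t: 2.5
ee_pos: [0.4268, 0.2289, 0.3492]
tcp_rot: [1.727, 2.624, -0.001]
contact_force: [-0.1, 0.5, -0.1]
finger_gap: 0.0574
finger_force: 0.0
```

```bash
python3 - <<'E'
from h import *
p,M,s=pose();print(p,M.round(3).tolist(),s["finger_gap"],s["contact_force"])
c=grab("wrist");cv2.imwrite("pics/w1.png",c["im"]);print(c["e"])
E
```

```text
[  0.42682493   0.22888014   0.34922851 113.31299723] [[-0.396, 0.918, -0.0], [0.918, 0.396, -0.001], [-0.001, -0.001, -1.0]] 0.057437044144776774 [-0.12915578  0.50238758 -0.13994563]
[0.39949486 0.29268672 0.52846054]
```

View pics/w1.png

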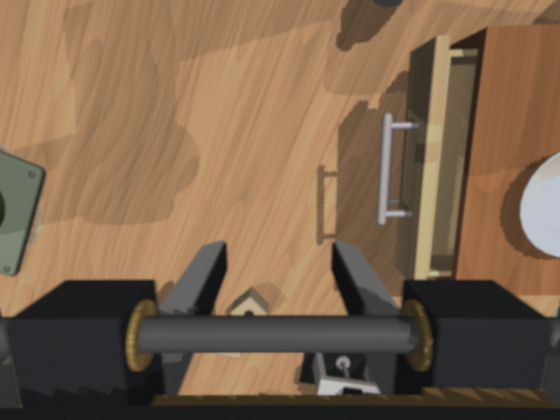

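```bash
python3 - <<'E'
from h import *
c=grab("wrist")
H=onplane(c,[(387,114),(382,224)],0.132);print("bar",H.round(4).tolist(),np.linalg.norm(H[1]-H[0]),H.mean(0))
d=H[0]-H[1];print("yaw",np.degrees(np.arctan2(-d[0],d[1])))
for n,q,z in(("panel front top",[(436,38),(416,275)],.158),("panel back",[(449,38),(430,275)],.158),("cab front",[(484,35),(457,275)],.17)):
    P=onplane(c,q,z);d=P[0]-P[1];a=np.arctan2(-d[0],d[1]);print(n,P.round(4).tolist(),np.degrees(a), "dist to bar", (P.mean(0)-H.mean(0))[:2]@[np.cos(a),np.sin(a)])
E
```

```text
bar [[0.5038, 0.3546, 0.132], [0.5579, 0.2386, 0.132]] 0.12799344124385215 [0.53082502 0.29660237 0.132     ]
yaw 25.024064160763288
panel front top [[0.5075, 0.4329, 0.158], [0.6125, 0.2025, 0.158]] 24.5114310735567 dist to bar 0.03527259309408912
panel back [[0.5192, 0.4377, 0.158], [0.6274, 0.209, 0.158]] 25.3150736746949 dist to bar 0.04983171526207746
cab front [[0.5444, 0.4478, 0.17], [0.6477, 0.2237, 0.17]] 24.756848170515774 dist to bar 0.07560858963511656
```

```bash
python3 - <<'E'
from h import *
plan((.531,.2965,.22,115),(.531,.2965,.113,115))
E
```

```text
-> [0.531, 0.2965, 0.22, 115.0]
    [-0.0, 0.0, -0.02] [0.091, 0.51, 0.539] rows>= 2
    [0.0, 0.0, -0.02] [0.083, 0.511, 0.539] rows>= 2
-> [0.531, 0.2965, 0.113, 115.0]
    [0.0, 0.0, 0.0] [0.0, 0.0, 0.892] rows>= 2
```

Emit:
apply_moves(
  steps=[
    [[0,0,-0.02],[0.09,0.51,0.54],-0.43],
    [[0,0,-0.02],[0.09,0.51,0.54],-0.43],
  ],
)

```text
t: 2.85
ee_pos: [0.4794, 0.2622, 0.2824]
tcp_rot: [-1.709, -2.635, 0.003]
contact_force: [-0.1, 0.0, -0.0]
finger_gap: 0.0297
finger_force: 0.0
```

Emit:
apply_moves(
  steps=[
    [[0,0,-0.02],[0.085,0.51,0.54],-0.43],
    [[0,0,-0.02],[0.085,0.51,0.54],-0.43],
    [[0,0,-0.02],[0.085,0.51,0.54],-0.43],
    [[0,0,-0.02],[0.085,0.51,0.54],-0.43],
  ],
)

```text
t: 3.35
ee_pos: [0.531, 0.2969, 0.2211]
tcp_rot: [1.687, 2.649, 0.002]
contact_force: [0.1, -0.3, 0.5]
finger_gap: 0.0266
finger_force: 0.0
```

```bash
python3 - <<'E'
from h import *
p,M,s=pose();print(p,s["finger_gap"])
c=grab("wrist")
P=proj(c,[[.5038,.3546,.132],[.5579,.2386,.132]]);print(P)
plan((.531,.2965,.113,115))
E
```

```text
[  0.53100545   0.29691924   0.2211122  115.02471011] 0.026628065104905296
[[278.94649274 136.74145938]
 [278.90735729 288.72881036]]
-> [0.531, 0.2965, 0.113, 115.0]
    [0.003, 0.0, 0.001] [-0.005, -0.005, 0.906] rows>= 2
```

Emit:
apply_moves(
  steps=[
    [[0,0,0],[0,0,0.3],-0.43],
    [[0,0,0],[0,0,0.6],-0.43],
    [[0,0,0],[0,0,0.8],-0.43],
    [[0,0,0],[0,0,0.9],-0.43],
    [[0,0,0],[0,0,0.9],-0.43],
    [[0,0,0],[0,0,0.9],-1],
    [[0,0,0],[0,0,0.9],-1],
    [[0,0,0],[0,0,0.9],-1],
    [[0,0,0],[0,0,0.9],-1],
  ],
  force=20,
)

```text
t: 4.53
ee_pos: [0.5315, 0.2983, 0.1134]
tcp_rot: [1.685, 2.65, 0.003]
contact_force: [-1.0, -0.1, 5.5]
finger_gap: 0.0101
finger_force: 20.0
```

Emit:
apply_moves(
  steps=[
    [[0,0,0],[0,-0.15,0],-1],
    [[0,0,0],[0,-0.3,0],-1],
    [[0,0,0],[0,-0.45,0],-1],
    [[0,0,0],[0,-0.6,0],-1],
    [[0,0,0],[0,-0.75,0],-1],
    [[0,0,0],[0,-0.9,0],-1],
    [[0,0,0],[0,-0.9,0],-1],
  ],
)

```text
t: 5.4
ee_pos: [0.4322, 0.2536, 0.1134]
tcp_rot: [-1.685, -2.65, -0.005]
contact_force: [-2.6, 3.2, 6.5]
finger_gap: 0.0099
finger_force: 20.0
```

Emit:
apply_moves(
  steps=[
    [[0,0,0],[0,-0.04,0],-1],
    [[0,0,0],[0,-0.08,0],-1],
    [[0,0,0],[0,-0.08,0],-1],
  ],
)

```text
t: 5.78
ee_pos: [0.4244, 0.25, 0.1133]
tcp_rot: [-1.685, -2.65, -0.007]
contact_force: [-3.2, 4.0, 6.7]
finger_gap: 0.0104
finger_force: 20.0
```

Emit:
apply_moves(
  steps=[
    [[0,0,0],[0,-0.02,0],-1],
    [[0,0,0],[0,-0.04,0],-1],
    [[0,0,0],[0,-0.04,0],-1],
  ],
)

```text
t: 6.15
ee_pos: [0.4204, 0.2482, 0.1134]
tcp_rot: [-1.685, -2.65, -0.008]
contact_force: [-3.1, 5.6, 6.5]
finger_gap: 0.0104
finger_force: 20.0
```

Emit:
apply_moves(
  steps=[
    [[0,0,0],[0,-0.02,0],-1],
    [[0,0,0],[0,-0.03,0],-1],
    [[0,0,0],[0,-0.03,0],-1],
  ],
)

```text
t: 6.52
ee_pos: [0.4182, 0.2473, 0.1134]
tcp_rot: [1.686, 2.65, 0.012]
contact_force: [0.4, 6.9, 3.1]
finger_gap: 0.0105
finger_force: 20.0
```

Emit:
apply_moves(
  steps=[
    [[0,0,0],[0,-0.02,0],-1],
    [[0,0,0],[0,-0.03,0],-1],
    [[0,0,0],[0,-0.03,0],-1],
  ],
)

```text
t: 6.9
ee_pos: [0.4183, 0.2473, 0.1135]
tcp_rot: [1.684, 2.646, 0.023]
contact_force: [8.4, 12.1, -6.4]
finger_gap: 0.0103
finger_force: 20.0
```

Emit:
apply_moves(
  steps=[
    [[0,0,0],[0,-0.01,0],-1],
    [[0,0,0],[0,-0.02,0],-1],
    [[0,0,0],[0,-0.02,0],-1],
  ],
)

```text
t: 7.28
ee_pos: [0.4183, 0.2473, 0.1135]
tcp_rot: [1.683, 2.643, 0.031]
contact_force: [15.7, 14.9, -11.7]
finger_gap: 0.0105
finger_force: 20.0
```

```bash
python3 - <<'E'
from h import *
plan((.418,.2473,.29,115),(.55,-.03,.29,14),start=(.418,.2473,.1135,115))
E
```

```text
-> [0.418, 0.2473, 0.29, 115.0]
    [0.0, 0.0, 0.0] [0.0, 0.0, -0.735] rows>= 2
    [0.0, 0.0, 0.0] [0.0, 0.0, -0.735] rows>= 2
-> [0.55, -0.03, 0.29, 14.0]
    [0.0, 0.0, 0.748] [-0.853, 0.007, 0.0] rows>= 4
    [0.0, 0.0, 0.748] [-0.706, 0.479, 0.0] rows>= 4
    [0.0, 0.0, 0.748] [-0.322, 0.79, 0.0] rows>= 4
```

Emit:
apply_moves(
  steps=[
    [[0,0,0],[0,0.04,0],-1],
    [[0,0,0],[0,0.05,0],-0.4],
    [[0,0,0],[0,0.05,0],-0.4],
    [[0,0,0],[0,0.05,0],-0.4],
    [[0,0,0],[0,0.05,-0.3],-0.4],
    [[0,0,0],[0,0.05,-0.9],-0.4],
    [[0,0,0],[0,0.05,-0.9],-0.4],
  ],
)

```text
t: 8.15
ee_pos: [0.4193, 0.2453, 0.2247]
tcp_rot: [1.683, 2.646, 0.012]
contact_force: [0.2, 0.1, -0.0]
finger_gap: 0.0282
finger_force: 0.0
```

Emit:
apply_moves(
  steps=[
    [[0,0,0],[0,0,-0.3],-0.4],
    [[0,0,0],[0,0,-0.56],-0.4],
  ],
)

```text
t: 8.4
ee_pos: [0.4157, 0.2439, 0.2868]
tcp_rot: [-1.685, -2.65, 0.003]
contact_force: [0.2, -0.8, 0.5]
finger_gap: 0.0281
finger_force: 0.0
```

Emit:
apply_moves(
  steps=[
    [[0,0,0.25],[-0.28,0,0],1],
    [[0,0,0.5],[-0.56,0,0],1],
    [[0,0,0.75],[-0.85,0,0],1],
    [[0,0,0.75],[-0.85,0,0],1],
  ],
)

```text
t: 8.9
ee_pos: [0.4596, 0.1503, 0.2856]
tcp_rot: [-2.386, -2.042, 0.004]
contact_force: [-0.4, 0.3, -0.5]
finger_gap: 0.065
finger_force: 0.0
```

Emit:
apply_moves(
  steps=[
    [[0,0,0.25],[-0.24,0.16,0],1],
    [[0,0,0.5],[-0.48,0.32,0],1],
    [[0,0,0.75],[-0.7,0.48,0],1],
    [[0,0,0.75],[-0.7,0.48,0],1],
  ],
)

```text
t: 9.4
ee_pos: [0.5038, 0.0598, 0.2859]
tcp_rot: [-2.874, -1.266, 0.003]
contact_force: [-0.7, 0.5, -0.2]
finger_gap: 0.0939
finger_force: 0.0
```

Emit:
apply_moves(
  steps=[
    [[0,0,0.25],[-0.1,0.26,0],1],
    [[0,0,0.5],[-0.2,0.52,0],1],
    [[0,0,0.75],[-0.32,0.79,0],1],
    [[0,0,0.75],[-0.32,0.79,0],1],
    [[0,0,0.75],[-0.32,0.79,0],1],
  ],
)

```text
t: 10.02
ee_pos: [0.5475, -0.0302, 0.2866]
tcp_rot: [-3.116, -0.385, 0.002]
contact_force: [-0.3, -0.5, -0.4]
finger_gap: 0.094
finger_force: 0.0
```

```bash
python3 - <<'E'
from h import *
print(pose()[0])
a=grab("wrist");cv2.imwrite("pics/w2.png",a["im"]);b=grab("top");cv2.imwrite("pics/t2raw.png",b["im"])
w=a["im"];t=cv2.resize(b["im"][120:330,60:420],(560,327))
cv2.imwrite("pics/m2.png",cv2.resize(np.vstack([w,t]),None,fx=.8,fy=.8))
E
```

```text
[ 0.54747061 -0.03020725  0.28656923 14.0727756 ]
```

View pics/m2.png

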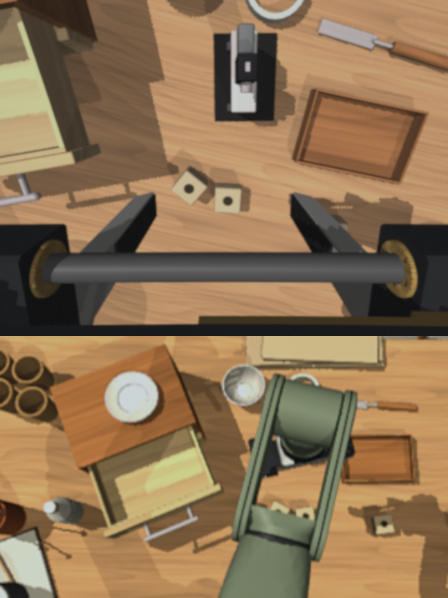

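```bash
python3 - <<'E'
from h import *
c=grab("wrist");im=c["im"];hsv=cv2.cvtColor(im,cv2.COLOR_BGR2HSV)
m=cv2.inRange(hsv,(0,0,0),(180,255,60));m[230:]=0
# light gauge parts
g=cv2.inRange(hsv,(0,0,70),(180,60,255))
sub=m[40:155,265:347].copy();u=((sub>0)|(g[40:155,265:347]>0)).astype(np.uint8)
ks=cv2.findContours(u,cv2.RETR_EXTERNAL,cv2.CHAIN_APPROX_NONE,offset=(265,40))[0];k=max(ks,key=cv2.contourArea)
P=onplane(c,k.reshape(-1,2),.004)[:,:2].astype(np.float32);print("mat",cv2.minAreaRect(P))
# column: dark component inside near (307,84)
ks=cv2.findContours(m,cv2.RETR_CCOMP,cv2.CHAIN_APPROX_NONE)[0]
for k in ks:
    if cv2.contourArea(k)>80: print(cv2.boundingRect(k),cv2.contourArea(k),cv2.minAreaRect(k))
# props & tray
b=cv2.inRange(hsv,(19,50,130),(30,110,255))
for k in cv2.findContours(b,cv2.RETR_EXTERNAL,cv2.CHAIN_APPROX_NONE)[0]:
    if 300<cv2.contourArea(k)<4000:
        P=onplane(c,k.reshape(-1,2),0.037)[:,:2].astype(np.float32);q=cv2.minAreaRect(P)
        print("buff",np.round(q[0],4),np.round(q[1],4),round(q[2],1))
cv2.imwrite("pics/g2.png",cv2.resize(im[20:165,255:360],None,fx=4.1,fy=4.1,interpolation=cv2.INTER_CUBIC))
print("holes", onplane(c,np.array([(189,189),(228,201)])/.8,.037))
E
```

```text
mat ((0.6608786582946777, -0.03727087378501892), (0.13428176939487457, 0.09703099727630615), 14.210033416748047)
(268, 43, 77, 108) 5286.0 ((306.0, 96.5), (107.0, 76.0), 90.0)
(304, 75, 11, 17) 146.0 ((309.0, 83.0), (10.0, 16.0), 0.0)
(23, 0, 97, 50) 2505.5 ((75.93150329589844, 11.349313735961914), (107.09264373779297, 42.368892669677734), 20.556045532226562)
buff [ 0.4622 -0.059 ] [0.0412 0.0415] 13.7
buff [0.4675 0.0093] [0.0417 0.0416] 62.7
buff [0.612  0.2882] [0.0375 0.0777] 72.3
holes [[ 0.46626038  0.00808323  0.037     ]
 [ 0.46151479 -0.0599492   0.037     ]]
```

View pics/g2.png

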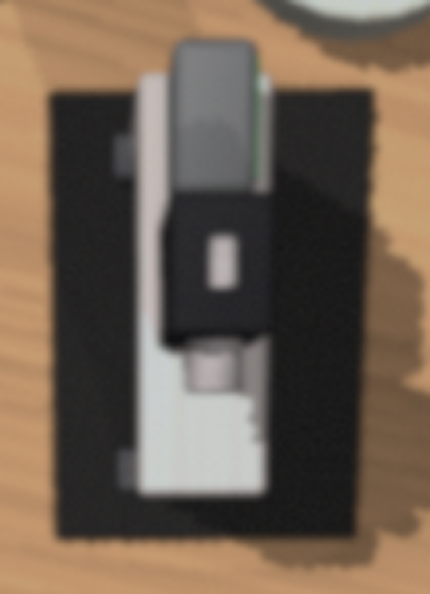

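```bash
python3 - <<'E'
from h import *
c=grab("wrist");q=lambda *p:np.array(p)/4.1+[255,20]
A=onplane(c,q((223,262)),.136);print("rule",A)
B=onplane(c,q((138,75),(272,75),(137,494),(267,495)),.080);print(B.round(4).tolist(),B.mean(0))
d=(B[0]+B[1]-B[2]-B[3])/2;print(np.linalg.norm(d),np.degrees(np.arctan2(d[1],d[0])))
p=A[0]
plan((p[0],p[1],.20,14),(p[0],p[1],.0975,14))
E
```

```text
rule [[ 0.65979756 -0.03093     0.136     ]]
[[0.7049, -0.0013, 0.08], [0.713, -0.0342, 0.08], [0.6048, -0.0269, 0.08], [0.6131, -0.0612, 0.08]] [ 0.6589533  -0.03090732  0.08      ]
0.10333979950579157 14.726689201229973
-> [0.6598, -0.0309, 0.2, 14.0]
    [-0.0, -0.0, 0.0] [0.905, 0.229, 0.726] rows>= 3
-> [0.6598, -0.0309, 0.0975, 14.0]
    [0.0, 0.0, 0.0] [0.0, 0.0, 0.854] rows>= 2
```

Emit:
apply_moves(
  steps=[
    [[0,0,-0.015],[0.45,0.11,0.35],0.3],
    [[0,0,-0.015],[0.9,0.23,0.73],0.3],
    [[0,0,-0.015],[0.9,0.23,0.73],0.3],
    [[0,0,-0.015],[0.9,0.23,0.73],0.3],
  ],
)

```text
t: 10.72
ee_pos: [0.6591, -0.0322, 0.1983]
tcp_rot: [-3.115, -0.399, 0.004]
contact_force: [-0.4, -0.0, 0.2]
finger_gap: 0.0613
finger_force: 0.0
```

Emit:
apply_moves(
  steps=[
    [[0,0,0],[0,0,0.3],0.3],
    [[0,0,0],[0,0,0.6],0.3],
    [[0,0,0],[0,0,0.85],0.3],
    [[0,0,0],[0,0,0.85],0.3],
    [[0,0,0],[0,0,0.85],-1],
    [[0,0,0],[0,0,0.85],-1],
    [[0,0,0],[0,0,0.85],-1],
    [[0,0,0],[0,0,0.85],-1],
    [[0,0,0],[0,0,0.85],-1],
  ],
  force=30,
)

```text
t: 11.85
ee_pos: [0.6599, -0.0327, 0.0981]
tcp_rot: [-3.116, -0.398, -0.001]
contact_force: [-1.1, 0.8, 2.6]
finger_gap: 0.0241
finger_force: 30.0
```

```bash
python3 - <<'E'
from h import *
print(pose()[0],r.observe()["finger_gap"])
E
```

```text
[ 0.65993776 -0.03270007  0.09806375 14.54211196] 0.02410659882112306
```

```bash
python3 - <<'E'
from h import *
plan((.66,-.0327,.21,14.5),(.39,-.025,.22,5))
E
```

```text
-> [0.66, -0.0327, 0.21, 14.5]
    [0.0, -0.001, 0.001] [0.001, 0.0, -0.933] rows>= 2
-> [0.39, -0.025, 0.22, 5.0]
    [0.0, 0.0, 0.07] [-0.721, -0.208, -0.028] rows>= 2
    [0.0, 0.0, 0.07] [-0.731, -0.168, -0.028] rows>= 2
    [0.0, 0.0, 0.07] [-0.739, -0.128, -0.028] rows>= 2
```

Emit:
apply_moves(
  steps=[
    [[0,0,0],[0,0,-0.2],-1],
    [[0,0,0],[0,0,-0.5],-1],
    [[0,0,0],[0,0,-0.8],-1],
    [[0,0,0],[0,0,-0.93],-1],
  ],
)

```text
t: 12.35
ee_pos: [0.6602, -0.033, 0.2102]
tcp_rot: [3.116, 0.397, 0.002]
contact_force: [0.3, 0.1, -4.7]
finger_gap: 0.0239
finger_force: 30.0
```

Emit:
apply_moves(
  steps=[
    [[0,0,0.02],[-0.24,-0.07,0],-1],
    [[0,0,0.05],[-0.48,-0.14,0],-1],
    [[0,0,0.07],[-0.72,-0.21,-0.03],-1],
  ],
)

```text
t: 12.72
ee_pos: [0.5671, -0.0299, 0.2099]
tcp_rot: [-3.125, -0.311, 0.008]
contact_force: [0.7, -0.3, -3.6]
finger_gap: 0.0236
finger_force: 30.0
```

Emit:
apply_moves(
  steps=[
    [[0,0,0.02],[-0.24,-0.06,0],-1],
    [[0,0,0.05],[-0.48,-0.12,0],-1],
    [[0,0,0.07],[-0.73,-0.17,-0.03],-1],
  ],
)

```text
t: 13.1
ee_pos: [0.4772, -0.027, 0.214]
tcp_rot: [-3.132, -0.225, 0.007]
contact_force: [-1.1, -0.5, -3.6]
finger_gap: 0.0236
finger_force: 30.0
```

Emit:
apply_moves(
  steps=[
    [[0,0,0.02],[-0.24,-0.04,0],-1],
    [[0,0,0.05],[-0.48,-0.09,0],-1],
    [[0,0,0.07],[-0.74,-0.13,-0.03],-1],
    [[0,0,0.07],[-0.74,-0.13,-0.03],-1],
    [[0,0,0.07],[-0.74,-0.13,-0.03],-1],
  ],
)

```text
t: 13.72
ee_pos: [0.3896, -0.0247, 0.2192]
tcp_rot: [-3.138, -0.139, 0.001]
contact_force: [1.1, 0.4, -3.4]
finger_gap: 0.0237
finger_force: 30.0
```

```bash
cat >> h.py <<'E'
def props(c,zt=.037,rows=None):
    im=c["im"];hsv=cv2.cvtColor(im,cv2.COLOR_BGR2HSV)
    b=cv2.inRange(hsv,(18,45,130),(31,115,255))
    for k in cv2.findContours(b,cv2.RETR_EXTERNAL,cv2.CHAIN_APPROX_NONE)[0]:
        if cv2.contourArea(k)>300:
            P=onplane(c,k.reshape(-1,2),zt)[:,:2].astype(np.float32);q=cv2.minAreaRect(P)
            if .03<min(q[1]) and max(q[1])<.06: print("prop",cv2.boundingRect(k),np.round(q[0],4),np.round(q[1],4),round(q[2],1))
E
python3 - <<'E'
from h import *
print(pose()[0])
c=grab("wrist");cv2.imwrite("pics/w3.png",c["im"]);props(c);t=grab("top");print("top");props(t)
E
```

```text
[ 0.38964095 -0.0246874   0.21921878  5.07790322]
prop (475, 137, 47, 44) [ 0.4479 -0.2493] [0.044  0.0448] 10.4
prop (295, 107, 44, 45) [ 0.4607 -0.0579] [0.0421 0.0439] 10.0
prop (227, 88, 54, 57) [0.4681 0.0087] [0.0437 0.0434] 65.7
prop (0, 0, 41, 44) [0.5358 0.2408] [0.0319 0.0443] 24.3
top
```

View pics/w3.png

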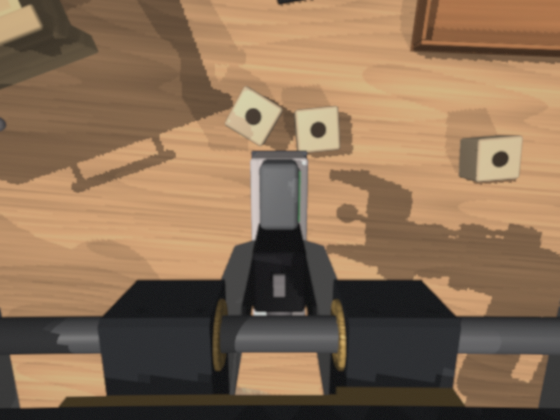

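```bash
python3 - <<'E'
from h import *
p,M,s=pose();c=grab("wrist")
print(proj(c,p[:3]+[0,0,.0375]), onplane(c,[(253,117),(318,130),(500,159)],.037).round(4).tolist())
plan((.467,.0088,.19,5),(.467,.0088,.095,5))
E
```

```text
[[279.39129999 284.79749096]] [[0.4679, 0.0089, 0.037], [0.461, -0.0591, 0.037], [0.4476, -0.2522, 0.037]]
-> [0.467, 0.0088, 0.19, 5.0]
    [-0.0, 0.001, 0.002] [0.663, -0.222, 0.246] rows>= 2
-> [0.467, 0.0088, 0.095, 5.0]
    [0.0, 0.0, 0.0] [0.0, 0.0, 0.792] rows>= 2
```

Emit:
apply_moves(
  steps=[
    [[0,0,0],[0.33,-0.11,0.12],-1],
    [[0,0,0],[0.67,-0.22,0.25],-1],
    [[0,0,0],[0.67,-0.22,0.25],-1],
    [[0,0,0],[0.67,-0.22,0.25],-1],
  ],
)

```text
t: 14.38
ee_pos: [0.467, 0.0087, 0.1892]
tcp_rot: [-3.138, -0.14, 0.003]
contact_force: [0.5, -0.0, -4.6]
finger_gap: 0.0237
finger_force: 30.0
```

Emit:
apply_moves(
  steps=[
    [[0,0,0],[0,0,0.2],-1],
    [[0,0,0],[0,0,0.4],-1],
    [[0,0,0],[0,0,0.55],-1],
    [[0,0,0],[0,0,0.65],-1],
    [[0,0,0],[0,0,0.72],-1],
    [[0,0,0],[0,0,0.76],-1],
    [[0,0,0],[0,0,0.76],-1],
  ],
)

```text
t: 15.25
ee_pos: [0.4676, 0.0086, 0.0988]
tcp_rot: [3.138, 0.139, 0.0]
contact_force: [-0.2, 1.3, -2.8]
finger_gap: 0.0241
finger_force: 30.0
```

```bash
python3 - <<'E'
from h import *
p,M,s=pose();print(p,s["contact_force"])
c=grab("wrist");cv2.imwrite("pics/w4.png",c["im"])
for h in(0,.034,.040): print(h,proj(c,p[:3]+[0,0,.0375+h]))
plan((.4678,.0088,.095,5))
E
```

```text
[0.46759542 0.00860744 0.09882889 5.0824416 ] [-0.23297069  1.26445135 -2.82469523]
0 [[279.4235622  284.74290712]]
0.034 [[279.68924259 327.38273756]]
0.04 [[279.75216294 337.4779763 ]]
-> [0.4678, 0.0088, 0.095, 5.0]
    [0.0, -0.001, 0.002] [0.001, -0.001, 0.034] rows>= 1
```

Emit:
apply_moves(
  steps=[
    [[0,0,0],[0,0,0.02],-1],
    [[0,0,0],[0,0,0.035],-1],
    [[0,0,0],[0,0,0.045],-1],
    [[0,0,0],[0,0,0.045],-1],
    [[0,0,0],[0,0,0.045],-1],
    [[0,0,0],[0,0,0.045],-1],
  ],
)

```text
t: 16.05
ee_pos: [0.468, 0.0087, 0.0941]
tcp_rot: [3.138, 0.139, 0.002]
contact_force: [-2.1, 0.2, 5.7]
finger_gap: 0.0237
finger_force: 30.0
```

```bash
python3 - <<'E'
from h import *
p,M,s=pose();print(p,s["contact_force"],s["moment"])
c=grab("wrist");d=grab("scene")
for h in(0,.034,.040): print(h,proj(c,p[:3]+[0,0,.038+h]),proj(d,p[:3]+[0,0,.038+h]))
u,v=proj(d,p[:3]+[0,0,.06])[0].astype(int)
A=cv2.resize(c["im"][230:400,200:360],None,fx=2.4,fy=2.4,interpolation=cv2.INTER_CUBIC)
B=cv2.resize(d["im"][v-50:v+35,u-45:u+40],(408,408),interpolation=cv2.INTER_CUBIC);print(u,v)
cv2.imwrite("pics/g4.png",np.hstack([A,B]))
E
```

```text
[0.46800899 0.00868123 0.09409315 5.08385237] [-2.08538018  0.18248711  5.68443352] [ 0.131733    0.36299691 -0.0102253 ]
0 [[279.430269   285.16288885]] [[238.94589054 192.45006758]]
0.034 [[279.70327748 328.01450055]] [[238.50586094 185.32426813]]
0.04 [[279.76800995 338.17206806]] [[238.42684269 184.04160574]]
238 187
```

View pics/g4.png

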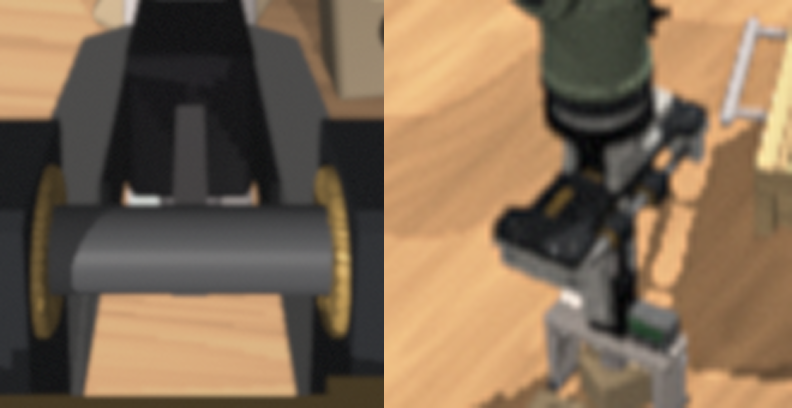

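Emit:
apply_moves(
  steps=[
    [[0,0,0],[0,0,0],0.3],
    [[0,0,0],[0,0,0],0.3],
    [[0,0,0],[0,0,0],0.3],
    [[0,0,0],[0,0,0],0.3],
    [[0,0,0],[0,0,-0.5],0.3],
    [[0,0,0],[0,0,-1],0.3],
    [[0,0,0],[0.4,0,-1],0.3],
    [[0,0,0],[0.8,0,-1],0.3],
    [[0,0,0],[0.8,0,-1],0.3],
    [[0,0,0],[0.8,0,-1],0.3],
  ],
)

```text
t: 17.4
ee_pos: [0.562, 0.0173, 0.2124]
tcp_rot: [-3.138, -0.139, 0.004]
contact_force: [-0.3, -0.4, -0.8]
finger_gap: 0.0611
finger_force: 0.0
```

```bash
python3 - <<'E'
from h import *
p,M,s=pose();print(p)
c=grab("wrist");cv2.imwrite("pics/w5.png",c["im"])
g=np.array([.468,.0087,.132])
for h in(0,.034,.040): print(h,proj(c,g+[0,0,h]))
u,v=proj(c,g+[0,0,.03])[0].astype(int);print(u,v)
cv2.imwrite("pics/g5.png",cv2.resize(c["im"][max(v-70,0):v+70,u-70:u+70],None,fx=4,fy=4,interpolation=cv2.INTER_CUBIC))
E
```

```text
[0.56203951 0.01729146 0.21244429 5.08843944]
0 [[279.32140731 324.40910604]]
0.034 [[279.4088629  349.66918887]]
0.04 [[279.42671727 354.82493705]]
279 346
```

View pics/g5.png

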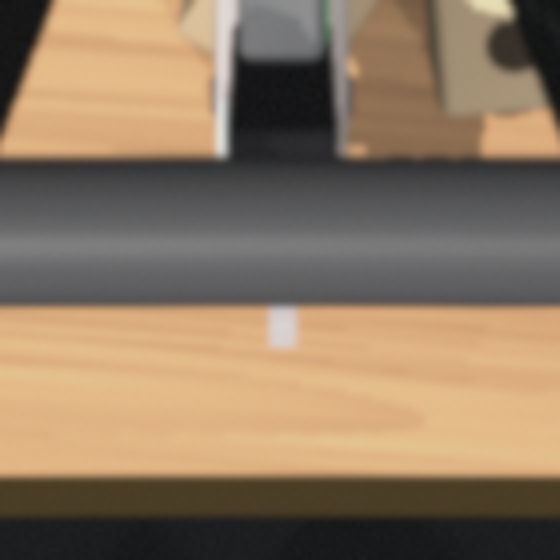

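```bash
python3 - <<'E'
from h import *
c=grab("wrist");p,M,s=pose()
w3=cv2.imread("pics/w3.png")
print("w3",w3[268:304,279].sum(1).tolist())
print("w5",c["im"][350:372,279].astype(int).tolist())
ex=M[:,0]
# w3 geometry is pose relative: reuse current camera with shifted point
q=p[:3]+[0,0,.0375]
for dx in(.005,-.004,-.005,-.006): print(dx,proj(c,q+ex*dx))
g=np.array([.468,.0087,.132])
for dx in(-.004,-.005,-.006):
  for h in(.034,.04): print(dx,h,proj(c,g+ex*dx+[0,0,h]))
E
```

```text
w3 [82, 80, 82, 84, 89, 129, 191, 254, 313, 344, 352, 352, 353, 354, 350, 350, 354, 357, 365, 365, 362, 357, 358, 359, 359, 358, 354, 333, 273, 185, 109, 93, 86, 90, 89, 87]
w5 [[88, 87, 87], [98, 97, 98], [138, 137, 143], [182, 182, 190], [201, 200, 210], [206, 206, 215], [209, 210, 217], [210, 210, 217], [208, 209, 216], [208, 208, 216], [206, 207, 216], [194, 202, 218], [167, 192, 222], [140, 181, 223], [128, 174, 220], [126, 172, 219], [129, 175, 222], [133, 181, 226], [135, 185, 227], [136, 186, 227], [134, 185, 226], [132, 181, 224]]
0.005 [[279.43632623 274.96706872]]
-0.004 [[279.42994918 293.26300829]]
-0.005 [[279.42925677 295.26635424]]
-0.006 [[279.42856749 297.26392663]]
-0.004 0.034 [[279.39552229 353.86076387]]
-0.004 0.04 [[279.41399087 359.08992849]]
-0.005 0.034 [[279.39515648 355.01023004]]
-0.005 0.04 [[279.41360199 360.26194234]]
-0.006 0.034 [[279.39479163 356.1578137 ]]
-0.006 0.04 [[279.41321414 361.43200083]]
```

Emit:
apply_moves(
  steps=[
    [[0,0,0],[-0.4,0,0],0.3],
    [[0,0,0],[-0.8,0,0],0.3],
    [[0,0,0],[-0.8,0,0],0.3],
    [[0,0,0],[-0.8,0,0.3],0.3],
    [[0,0,0],[-0.8,0,0.6],0.3],
    [[0,0,0],[-0.8,0,0.9],0.3],
    [[0,0,0],[-0.8,0,0.99],0.3],
    [[0,0,0],[-0.8,0,0.99],0.3],
    [[0,0,0],[-0.8,0,0.99],-1],
    [[0,0,0],[-0.8,0,0.99],-1],
    [[0,0,0],[-0.8,0,0.99],-1],
    [[0,0,0],[-0.8,0,0.99],-1],
    [[0,0,0],[-0.8,0,0.99],-1],
  ],
)

```text
t: 19.12
ee_pos: [0.4677, 0.0087, 0.0948]
tcp_rot: [3.138, 0.139, 0.001]
contact_force: [0.3, -0.5, 2.6]
finger_gap: 0.0241
finger_force: 30.0
```

Emit:
apply_moves(
  steps=[
    [[0,0,0],[0,0,-0.2],-1],
    [[0,0,0],[0,0,-0.5],-1],
    [[0,0,0],[0,0,-0.8],-1],
    [[0,0,0],[0,0,-1],-1],
    [[0,0,0],[0,0,-1],-1],
  ],
)

```text
t: 19.75
ee_pos: [0.4683, 0.0086, 0.2154]
tcp_rot: [3.138, 0.139, 0.005]
contact_force: [-0.9, -0.6, -4.5]
finger_gap: 0.0236
finger_force: 30.0
```

Emit:
apply_moves(
  steps=[
    [[0,0,0],[-0.4,0,0],-1],
    [[0,0,0],[-0.65,0,0],-1],
    [[0,0,0],[-0.65,0,0],-1],
    [[0,0,0],[-0.65,0,0],-1],
  ],
)

```text
t: 20.25
ee_pos: [0.3894, 0.0019, 0.2132]
tcp_rot: [-3.138, -0.139, 0.002]
contact_force: [0.2, -0.5, -4.9]
finger_gap: 0.0238
finger_force: 30.0
```

```bash
python3 - <<'E'
from h import *
p,M,s=pose();print(p)
c=grab("wrist");cv2.imwrite("pics/w6.png",c["im"]);props(c,.037);props(c,.040)
plan((.461,-.0585,.19,5),(.461,-.0585,.099,5))
E
```

```text
[3.89390813e-01 1.93949909e-03 2.13218436e-01 5.07358207e+00]
prop (505, 139, 48, 45) [ 0.4479 -0.2494] [0.0444 0.045 ] 10.3
prop (321, 109, 45, 46) [ 0.4607 -0.0573] [0.0422 0.0442] 11.0
prop (252, 89, 56, 59) [0.4682 0.0092] [0.0437 0.0435] 63.8
prop (505, 139, 48, 45) [ 0.448  -0.2472] [0.044  0.0447] 10.3
prop (321, 109, 45, 46) [ 0.4607 -0.0567] [0.0418 0.0438] 11.0
prop (252, 89, 56, 59) [0.4682 0.0092] [0.0433 0.0431] 63.8
-> [0.461, -0.0585, 0.19, 5.0]
    [-0.001, 0.001, 0.002] [0.546, 0.554, 0.196] rows>= 2
-> [0.461, -0.0585, 0.099, 5.0]
    [0.0, 0.0, 0.0] [0.0, 0.0, 0.758] rows>= 2
```

Emit:
apply_moves(
  steps=[
    [[0,0,0],[0.27,0.28,0.1],-1],
    [[0,0,0],[0.545,0.55,0.19],-1],
    [[0,0,0],[0.545,0.55,0.19],-1],
    [[0,0,0],[0.545,0.55,0.19],-1],
  ],
)

```text
t: 20.8
ee_pos: [0.4605, -0.0578, 0.1908]
tcp_rot: [-3.137, -0.139, 0.003]
contact_force: [-0.0, 0.9, -4.9]
finger_gap: 0.024
finger_force: 30.0
```

Emit:
apply_moves(
  steps=[
    [[0,0,0],[0,0,0.2],-1],
    [[0,0,0],[0,0,0.4],-1],
    [[0,0,0],[0,0,0.55],-1],
    [[0,0,0],[0,0,0.65],-1],
    [[0,0,0],[0,0,0.72],-1],
    [[0,0,0],[0,0,0.75],-1],
    [[0,0,0],[0,0,0.75],-1],
  ],
)

```text
t: 21.68
ee_pos: [0.4609, -0.0581, 0.1019]
tcp_rot: [3.138, 0.139, 0.001]
contact_force: [0.6, 0.0, -4.2]
finger_gap: 0.0238
finger_force: 30.0
```

Emit:
apply_moves(
  steps=[
    [[0,0,0],[0,0,0.03],-1],
    [[0,0,0],[0,0,0.05],-1],
    [[0,0,0],[0,0,0.06],-1],
    [[0,0,0],[0,0,0.065],-1],
    [[0,0,0],[0,0,0.065],-1],
    [[0,0,0],[0,0,0.065],-1],
    [[0,0,0],[0,0,0.065],-1],
  ],
)

```text
t: 22.55
ee_pos: [0.4618, -0.0584, 0.0952]
tcp_rot: [3.138, 0.139, 0.003]
contact_force: [-0.1, 0.7, 5.3]
finger_gap: 0.0237
finger_force: 30.0
```

Emit:
apply_moves(
  steps=[
    [[0,0,0],[0,0,0],0.3],
    [[0,0,0],[0,0,0],0.3],
    [[0,0,0],[0,0,0],0.3],
    [[0,0,0],[0,0,0],0.3],
    [[0,0,0],[0,0,-0.5],0.3],
    [[0,0,0],[0,0,-1],0.3],
    [[0,0,0],[0.4,0,-1],0.3],
    [[0,0,0],[0.8,0,-1],0.3],
    [[0,0,0],[0.8,0,-1],0.3],
    [[0,0,0],[0.8,0,-1],0.3],
  ],
)

```text
t: 23.8
ee_pos: [0.5553, -0.0495, 0.2131]
tcp_rot: [-3.138, -0.14, 0.003]
contact_force: [-0.5, -0.9, 0.2]
finger_gap: 0.0612
finger_force: 0.0
```

```bash
cat >> h.py <<'E'
def rule(g):
    """rule tip's lower edge vs predictions; g=(x,y) of gauge"""
    c=grab("wrist");p,M,s=pose();ex=M[:,0]
    q=[proj(c,np.array([*g,.132+h])-ex*.0055)[0] for h in(.034,.04)]
    u=int(round(q[0][0]));col=c["im"][345:375,u-1:u+2,0].mean(1);i=np.argmax(np.diff(col)[9:]*-1)+9
    lo=col[10:].copy();print("pose",p,"pred34/40",q[0],q[1],"edge",[345+k+.5 for k in range(len(col)-1) if col[k]-col[k+1]>15]);print(col.astype(int).tolist())
    return c
E
python3 - <<'E'
from h import *
c=rule((.461,-.0583));cv2.imwrite("pics/w7.png",c["im"])
E
```

```text
pose [ 0.55514687 -0.04955484  0.21335661  5.07932428] pred34/40 [279.66393545 355.859344  ] [279.68603038 361.12209011] edge [354.5, 355.5]
[94, 92, 91, 89, 86, 84, 93, 132, 173, 178, 155, 135, 128, 124, 121, 120, 119, 120, 121, 125, 128, 129, 129, 129, 129, 129, 129, 130, 130, 130]
```

Emit:
apply_moves(
  steps=[
    [[0,0,0],[-0.4,0,0],0.3],
    [[0,0,0],[-0.8,0,0],0.3],
    [[0,0,0],[-0.8,0,0],0.3],
    [[0,0,0],[-0.8,0,0.3],0.3],
    [[0,0,0],[-0.8,0,0.6],0.3],
    [[0,0,0],[-0.8,0,0.9],0.3],
    [[0,0,0],[-0.8,0,0.99],0.3],
    [[0,0,0],[-0.8,0,0.99],0.3],
    [[0,0,0],[-0.8,0,0.99],-1],
    [[0,0,0],[-0.8,0,0.99],-1],
    [[0,0,0],[-0.8,0,0.99],-1],
    [[0,0,0],[-0.8,0,0.99],-1],
    [[0,0,0],[-0.8,0,0.99],-1],
  ],
)

```text
t: 25.48
ee_pos: [0.461, -0.0583, 0.0954]
tcp_rot: [3.138, 0.139, 0.001]
contact_force: [-0.6, -0.5, 1.3]
finger_gap: 0.0233
finger_force: 30.0
```

Emit:
apply_moves(
  steps=[
    [[0,0,0],[0,0,-0.2],-1],
    [[0,0,0],[0,0,-0.5],-1],
    [[0,0,0],[0,0,-0.8],-1],
    [[0,0,0],[0,0,-1],-1],
    [[0,0,0],[0,0,-1],-1],
  ],
)

```text
t: 26.1
ee_pos: [0.4615, -0.0584, 0.216]
tcp_rot: [3.138, 0.139, 0.004]
contact_force: [-0.4, -0.6, -4.9]
finger_gap: 0.024
finger_force: 30.0
```

Emit:
apply_moves(
  steps=[
    [[0,0,0],[-0.4,0.4,0],-1],
    [[0,0,0],[-0.6,0.75,0],-1],
    [[0,0,0],[-0.6,0.75,0],-1],
    [[0,0,0],[-0.6,0.75,0],-1],
  ],
)

```text
t: 26.6
ee_pos: [0.3959, -0.1534, 0.2132]
tcp_rot: [-3.136, -0.137, 0.004]
contact_force: [-0.4, -0.6, -5.5]
finger_gap: 0.0238
finger_force: 30.0
```

Emit:
apply_moves(
  steps=[
    [[0,0,0],[-0.15,0.4,0],-1],
    [[0,0,0],[-0.3,0.75,0],-1],
    [[0,0,0],[-0.3,0.75,0],-1],
    [[0,0,0],[-0.3,0.75,0],-1],
  ],
)

```text
t: 27.1
ee_pos: [0.3693, -0.2455, 0.2141]
tcp_rot: [-3.136, -0.141, 0.001]
contact_force: [0.6, 0.8, -4.4]
finger_gap: 0.0239
finger_force: 30.0
```

```bash
python3 - <<'E'
from h import *
p,M,s=pose();print(p)
c=grab("wrist");cv2.imwrite("pics/w8.png",c["im"]);props(c,.037);
plan((.448,-.249,.19,5),(.448,-.249,.1015,5))
E
```

```text
[ 0.36929322 -0.24549892  0.2140857   5.15110084]
prop (267, 96, 46, 47) [ 0.4473 -0.2493] [0.0431 0.0435] 9.9
prop (75, 63, 52, 49) [ 0.4605 -0.0609] [0.0434 0.0437] 10.4
-> [0.448, -0.249, 0.19, 5.0]
    [-0.003, 0.001, 0.004] [0.65, 0.09, 0.201] rows>= 2
-> [0.448, -0.249, 0.1015, 5.0]
    [0.0, 0.0, 0.0] [0.0, 0.0, 0.737] rows>= 2
```

Emit:
apply_moves(
  steps=[
    [[0,0,0],[0.32,0.05,0.1],-1],
    [[0,0,0],[0.647,0.09,0.2],-1],
    [[0,0,0],[0.647,0.09,0.2],-1],
    [[0,0,0],[0.647,0.09,0.2],-1],
  ],
)

```text
t: 27.65
ee_pos: [0.4472, -0.2494, 0.1906]
tcp_rot: [-3.137, -0.143, 0.002]
contact_force: [0.1, 0.1, -4.5]
finger_gap: 0.0237
finger_force: 30.0
```

Emit:
apply_moves(
  steps=[
    [[0,0,0],[0,0,0.2],-1],
    [[0,0,0],[0,0,0.4],-1],
    [[0,0,0],[0,0,0.55],-1],
    [[0,0,0],[0,0,0.65],-1],
    [[0,0,0],[0,0,0.71],-1],
    [[0,0,0],[0,0,0.74],-1],
    [[0,0,0],[0,0,0.74],-1],
  ],
)

```text
t: 28.52
ee_pos: [0.4475, -0.251, 0.1025]
tcp_rot: [3.138, 0.139, 0.0]
contact_force: [-0.1, -0.5, -3.8]
finger_gap: 0.0239
finger_force: 30.0
```

Emit:
apply_moves(
  steps=[
    [[0,0,0],[0,0,0.03],-1],
    [[0,0,0],[0,0,0.05],-1],
    [[0,0,0],[0,0,0.06],-1],
    [[0,0,0],[0,0,0.06],-1],
    [[0,0,0],[0,0,0.06],-1],
    [[0,0,0],[0,0,0.06],-1],
  ],
)

```text
t: 29.28
ee_pos: [0.4479, -0.2513, 0.0957]
tcp_rot: [3.138, 0.139, 0.002]
contact_force: [1.1, -0.5, 1.5]
finger_gap: 0.024
finger_force: 30.0
```

Emit:
apply_moves(
  steps=[
    [[0,0,0],[0,0,0],0.3],
    [[0,0,0],[0,0,0],0.3],
    [[0,0,0],[0,0,0],0.3],
    [[0,0,0],[0,0,0],0.3],
    [[0,0,0],[0,0,-0.5],0.3],
    [[0,0,0],[0,0,-1],0.3],
    [[0,0,0],[0.4,0,-1],0.3],
    [[0,0,0],[0.8,0,-1],0.3],
    [[0,0,0],[0.8,0,-1],0.3],
    [[0,0,0],[0.8,0,-1],0.3],
  ],
)

```text
t: 30.52
ee_pos: [0.5422, -0.2421, 0.2143]
tcp_rot: [-3.138, -0.14, 0.003]
contact_force: [-0.5, -0.5, -0.5]
finger_gap: 0.0609
finger_force: 0.0
```

```bash
python3 - <<'E'
from h import *
c=rule((.4479,-.2512));cv2.imwrite("pics/w9.png",c["im"])
E
```

```text
pose [ 0.54188555 -0.24227557  0.2145454   5.06198923] pred34/40 [280.01404854 354.77068332] [280.04215164 359.9800784 ] edge [358.5, 359.5]
[86, 84, 83, 81, 78, 76, 86, 124, 164, 180, 181, 180, 178, 166, 140, 122, 117, 115, 115, 115, 115, 114, 112, 112, 114, 114, 114, 114, 114, 113]
```

Emit:
apply_moves(
  steps=[
    [[0,0,0],[0,0,0],0.3],
    [[0,0,0],[0,0,0],0.3],
    [[0,0,0],[0,0,0],0.3],
  ],
)

```text
t: 30.95
ee_pos: [0.5427, -0.2426, 0.2153]
tcp_rot: [3.138, 0.138, 0.0]
contact_force: [-0.3, -0.4, -0.3]
finger_gap: 0.0608
finger_force: 0.0
```

```bash
python3 - <<'E'
from h import *
c=rule((.4479,-.2512));cv2.imwrite("pics/w9b.png",c["im"])
for n in("w5","w7","w9b"):
    im=cv2.imread(f"pics/{n}.png").astype(int).sum(2);print(n,im[255:318,275].tolist())
E
```

```text
pose [ 0.54277318 -0.24252227  0.21529925  5.05935085] pred34/40 [279.41551491 354.74150674] [279.43760153 359.9184745 ] edge [357.5, 358.5]
[86, 84, 83, 81, 79, 76, 85, 124, 164, 179, 181, 180, 174, 158, 134, 120, 117, 116, 114, 114, 115, 114, 112, 112, 113, 114, 114, 114, 114, 113]
w5 [206, 252, 305, 354, 390, 412, 419, 420, 424, 423, 423, 422, 420, 422, 423, 420, 421, 419, 420, 419, 418, 413, 399, 380, 372, 367, 368, 366, 367, 364, 364, 365, 363, 354, 326, 262, 181, 104, 71, 67, 64, 61, 62, 65, 68, 63, 60, 62, 70, 71, 70, 71, 70, 87, 102, 112, 117, 116, 112, 115, 120, 134, 153]
w7 [282, 330, 366, 386, 398, 398, 400, 398, 401, 399, 400, 401, 398, 399, 399, 397, 398, 397, 397, 395, 388, 374, 357, 351, 347, 349, 348, 349, 348, 347, 344, 340, 316, 262, 181, 110, 68, 66, 58, 61, 59, 59, 55, 63, 61, 63, 66, 52, 64, 63, 78, 80, 90, 105, 101, 105, 101, 104, 100, 108, 112, 126, 144]
w9b [284, 320, 348, 360, 366, 365, 366, 366, 365, 368, 369, 365, 365, 365, 365, 364, 366, 365, 364, 363, 355, 340, 326, 320, 318, 319, 319, 319, 319, 319, 316, 301, 266, 193, 117, 64, 56, 51, 61, 56, 44, 54, 60, 61, 61, 55, 56, 51, 65, 64, 69, 89, 91, 96, 94, 96, 97, 92, 90, 97, 100, 112, 131]
```

Emit:
apply_moves(
  steps=[
    [[0,0,0],[-0.4,0,0],0.3],
    [[0,0,0],[-0.8,0,0],0.3],
    [[0,0,0],[-0.8,0,0],0.3],
    [[0,0,0],[-0.8,0,0.3],0.3],
    [[0,0,0],[-0.8,0,0.6],0.3],
    [[0,0,0],[-0.8,0,0.9],0.3],
    [[0,0,0],[-0.8,0,0.99],0.3],
    [[0,0,0],[-0.8,0,0.99],0.3],
    [[0,0,0],[-0.8,0,0.99],-1],
    [[0,0,0],[-0.8,0,0.99],-1],
    [[0,0,0],[-0.8,0,0.99],-1],
    [[0,0,0],[-0.8,0,0.99],-1],
    [[0,0,0],[-0.8,0,0.99],-1],
  ],
)

```text
t: 32.62
ee_pos: [0.4476, -0.2511, 0.0967]
tcp_rot: [3.138, 0.139, 0.001]
contact_force: [-0.6, 0.5, 1.3]
finger_gap: 0.0239
finger_force: 30.0
```

Emit:
apply_moves(
  steps=[
    [[0,0,0],[0,0,-0.2],-1],
    [[0,0,0],[0,0,-0.5],-1],
    [[0,0,0],[0,0,-0.8],-1],
    [[0,0,0],[0,0,-1],-1],
    [[0,0,0],[0,0,-1],-1],
    [[0,0,0],[0,0,-1],-1],
    [[0,0,0],[0,0,-1],-1],
  ],
)

```text
t: 33.5
ee_pos: [0.4462, -0.2499, 0.2139]
tcp_rot: [-3.136, -0.139, 0.005]
contact_force: [-0.6, 0.4, -4.8]
finger_gap: 0.0241
finger_force: 30.0
```

```bash
python3 - <<'E'
from h import *
p,M,s=pose();print(p)
plan((.661,-.037,.215,14.2),(.661,-.037,.105,14.2))
print("top");props(grab("top"))
E
```

```text
[ 0.44617264 -0.24993867  0.21393291  5.07980592]
-> [0.661, -0.037, 0.215, 14.2]
    [-0.004, 0.004, -0.068] [0.647, -0.536, -0.003] rows>= 2
    [0.0, 0.0, -0.068] [0.674, -0.501, -0.003] rows>= 2
    [0.0, 0.0, -0.068] [0.7, -0.465, -0.003] rows>= 2
-> [0.661, -0.037, 0.105, 14.2]
    [0.0, 0.0, 0.0] [0.0, 0.0, 0.917] rows>= 2
top
```

Emit:
apply_moves(
  steps=[
    [[0,0,-0.02],[0.22,-0.18,0],-1],
    [[0,0,-0.05],[0.43,-0.36,0],-1],
    [[0,0,-0.07],[0.65,-0.54,0],-1],
  ],
)

```text
t: 33.92
ee_pos: [0.5194, -0.1785, 0.2151]
tcp_rot: [-3.132, -0.225, 0.003]
contact_force: [0.9, 0.2, -4.5]
finger_gap: 0.0235
finger_force: 30.0
```

Emit:
apply_moves(
  steps=[
    [[0,0,-0.02],[0.22,-0.17,0],-1],
    [[0,0,-0.05],[0.44,-0.34,0],-1],
    [[0,0,-0.07],[0.67,-0.5,0],-1],
  ],
)

```text
t: 34.3
ee_pos: [0.5904, -0.1075, 0.2148]
tcp_rot: [-3.125, -0.312, 0.003]
contact_force: [0.1, -0.9, -4.5]
finger_gap: 0.0242
finger_force: 30.0
```

Emit:
apply_moves(
  steps=[
    [[0,0,-0.02],[0.23,-0.16,0],-1],
    [[0,0,-0.05],[0.46,-0.32,0],-1],
    [[0,0,-0.07],[0.7,-0.47,0],-1],
    [[0,0,-0.07],[0.7,-0.47,0],-1],
    [[0,0,-0.07],[0.7,-0.47,0],-1],
  ],
)

```text
t: 34.92
ee_pos: [0.6607, -0.0368, 0.2148]
tcp_rot: [-3.116, -0.397, 0.004]
contact_force: [0.6, -0.2, -5.3]
finger_gap: 0.0238
finger_force: 30.0
```

Emit:
apply_moves(
  steps=[
    [[0,0,0],[0,0,0.25],-1],
    [[0,0,0],[0,0,0.5],-1],
    [[0,0,0],[0,0,0.7],-1],
    [[0,0,0],[0,0,0.85],-1],
    [[0,0,0],[0,0,0.85],-1],
    [[0,0,0],[0,0,0.85],-1],
  ],
)

```text
t: 35.67
ee_pos: [0.6624, -0.0371, 0.1155]
tcp_rot: [3.116, 0.397, 0.003]
contact_force: [0.5, 0.2, -3.9]
finger_gap: 0.0243
finger_force: 30.0
```

```bash
python3 - <<'E'
from h import *
p,M,s=pose();print(p)
plan((.661,-.037,.1,14.2))
E
```

```text
[ 0.66236282 -0.03710311  0.11547488 14.51099654]
-> [0.661, -0.037, 0.1, 14.2]
    [0.001, -0.002, 0.007] [-0.011, -0.004, 0.129] rows>= 1
```

Emit:
apply_moves(
  steps=[
    [[0,0,0],[-0.01,0,0.06],-1],
    [[0,0,0],[-0.01,0,0.1],-1],
    [[0,0,0],[-0.01,0,0.125],-1],
    [[0,0,0],[-0.01,0,0.13],-1],
    [[0,0,0],[-0.01,0,0.13],-1],
    [[0,0,0],[-0.01,0,0.13],-1],
  ],
)

```text
t: 36.42
ee_pos: [0.6603, -0.0369, 0.1008]
tcp_rot: [3.116, 0.398, -0.0]
contact_force: [-5.1, -0.4, 5.8]
finger_gap: 0.0239
finger_force: 30.0
```

Emit:
apply_moves(
  steps=[
    [[0,0,0],[0,0,0],0.3],
    [[0,0,0],[0,0,0],0.3],
    [[0,0,0],[0,0,0],0.3],
    [[0,0,0],[0,0,0],0.3],
    [[0,0,0],[0,0,-0.4],0.3],
    [[0,0,0],[0,0,-0.9],0.3],
    [[0,0,0],[0,0,-0.99],0.3],
  ],
)

```text
t: 37.3
ee_pos: [0.6638, -0.0375, 0.2239]
tcp_rot: [3.113, 0.397, 0.017]
contact_force: [0.4, 0.0, 0.1]
finger_gap: 0.0611
finger_force: 0.0
```

```bash
python3 - <<'E'
from h import *
p,M,s=pose();print(p)
plan((.43,-.03,.24,65))
E
```

```text
[ 0.66384582 -0.03753285  0.22391839 14.53874052]
-> [0.43, -0.03, 0.24, 65.0]
    [0.009, -0.012, -0.561] [-0.935, -0.275, -0.078] rows>= 3
    [0.0, 0.0, -0.561] [-0.729, -0.647, -0.067] rows>= 3
```

Emit:
apply_moves(
  steps=[
    [[0,0,-0.19],[-0.31,-0.09,-0.1],0.6],
    [[0,0,-0.38],[-0.62,-0.18,-0.1],0.6],
    [[0,0,-0.56],[-0.93,-0.28,-0.1],0.6],
    [[0,0,-0.56],[-0.93,-0.28,-0.1],0.6],
  ],
)

```text
t: 37.8
ee_pos: [0.5408, -0.0318, 0.2277]
tcp_rot: [-2.953, -1.066, 0.005]
contact_force: [0.0, -0.5, -0.7]
finger_gap: 0.0749
finger_force: 0.0
```

Emit:
apply_moves(
  steps=[
    [[0,0,-0.19],[-0.24,-0.21,0],0.6],
    [[0,0,-0.38],[-0.48,-0.43,0],0.6],
    [[0,0,-0.56],[-0.73,-0.65,0],0.6],
    [[0,0,-0.56],[-0.73,-0.65,0],0.6],
    [[0,0,-0.56],[-0.73,-0.65,0],0.6],
    [[0,0,-0.56],[-0.73,-0.65,0],0.6],
  ],
)

```text
t: 38.55
ee_pos: [0.4279, -0.0287, 0.2296]
tcp_rot: [2.651, 1.685, 0.001]
contact_force: [0.5, 0.2, -0.5]
finger_gap: 0.0749
finger_force: 0.0
```

```bash
sed -i 's/contourArea(k)>300:/contourArea(k)>120:/' h.py; python3 - <<'E'
from h import *
p,M,s=pose();print(p)
c=grab("wrist");props(c,.038);t=grab("top");print("top");props(t,.038)
cv2.imwrite("pics/m10.png",np.vstack([c["im"],cv2.resize(t["im"][120:330,60:420],(560,327))])[:,:])
E
```

```text
[ 4.27932038e-01 -2.86816962e-02  2.29564288e-01  6.48876928e+01]
prop (292, 179, 50, 50) [ 0.4607 -0.0571] [0.0422 0.0435] 10.8
prop (279, 126, 40, 41) [0.4683 0.0088] [0.0422 0.0421] 64.9
top
prop (360, 262, 17, 16) [ 0.4504 -0.2474] [0.0429 0.045 ] 8.7
```

```bash
python3 - <<'E'
from h import *
plan((.468,.009,.12,65),(.468,.009,.008,65),(.468,.009,.125,65),(.5,.08,.24,85),(.535,.24,.24,115),(.535,.24,.11,115))
# drawer spots
fl=np.array([.5135,.2917]);a=np.radians(25);ex=np.array([np.cos(a),np.sin(a)]);ey=np.array([-np.sin(a),np.cos(a)])
for q in((.01,-.055),(.01,.055)): print(fl+ex*q[0]+ey*q[1])
E
```

```text
-> [0.468, 0.009, 0.12, 65.0]
    [-0.0, -0.0, -0.002] [0.426, 0.172, 0.912] rows>= 2
-> [0.468, 0.009, 0.008, 65.0]
    [0.0, 0.0, 0.0] [0.0, 0.0, 0.933] rows>= 2
-> [0.468, 0.009, 0.125, 65.0]
    [0.0, 0.0, 0.0] [0.0, 0.0, -0.975] rows>= 2
-> [0.5, 0.08, 0.24, 85.0]
    [0.0, 0.0, -0.444] [0.649, -0.008, -0.958] rows>= 3
-> [0.535, 0.24, 0.24, 115.0]
    [0.0, 0.0, -0.333] [0.677, 0.087, 0.0] rows>= 2
    [0.0, 0.0, -0.333] [0.631, 0.259, 0.0] rows>= 2
-> [0.535, 0.24, 0.11, 115.0]
    [0.0, 0.0, 0.0] [0.0, 0.0, 0.542] rows>= 2
    [0.0, 0.0, 0.0] [0.0, 0.0, 0.542] rows>= 2
[0.54580708 0.24607925]
[0.49931907 0.34577311]
```

Emit:
apply_moves(
  steps=[
    [[0,0,0],[0.21,0.085,0.45],0.6],
    [[0,0,0],[0.425,0.17,0.91],0.6],
    [[0,0,0],[0.425,0.17,0.91],0.6],
    [[0,0,0],[0.425,0.17,0.91],0.6],
  ],
)

```text
t: 39.15
ee_pos: [0.4677, 0.0087, 0.1213]
tcp_rot: [2.649, 1.686, 0.001]
contact_force: [1.0, 0.2, 0.4]
finger_gap: 0.0752
finger_force: 0.0
```

Emit:
apply_moves(
  steps=[
    [[0,0,0],[0,0,0.3],0.6],
    [[0,0,0],[0,0,0.6],0.6],
    [[0,0,0],[0,0,0.8],0.6],
    [[0,0,0],[0,0,0.93],0.6],
    [[0,0,0],[0,0,0.93],0.6],
    [[0,0,0],[0,0,0.93],-1],
    [[0,0,0],[0,0,0.93],-1],
    [[0,0,0],[0,0,0.93],-1],
    [[0,0,0],[0,0,0.93],-1],
  ],
  force=20,
)

```text
t: 40.28
ee_pos: [0.4676, 0.009, 0.0093]
tcp_rot: [2.65, 1.686, 0.002]
contact_force: [0.4, -0.0, 2.5]
finger_gap: 0.0451
finger_force: 20.0
```

```bash
python3 - <<'E'
from h import *
plan((.5,.08,.24,80),(.4993,.3458,.24,115),(.4993,.3458,.112,115),start=(.4676,.009,.125,65))
E
```

```text
-> [0.5, 0.08, 0.24, 80.0]
    [0.0, 0.0, -0.333] [0.65, -0.005, -0.958] rows>= 3
-> [0.4993, 0.3458, 0.24, 115.0]
    [0.0, 0.0, -0.259] [0.727, -0.13, 0.0] rows>= 2
    [0.0, 0.0, -0.259] [0.738, 0.02, 0.0] rows>= 2
    [0.0, 0.0, -0.259] [0.719, 0.168, 0.0] rows>= 2
-> [0.4993, 0.3458, 0.112, 115.0]
    [0.0, 0.0, 0.0] [0.0, 0.0, 0.533] rows>= 2
    [0.0, 0.0, 0.0] [0.0, 0.0, 0.533] rows>= 2
```

Emit:
apply_moves(
  steps=[
    [[0,0,0],[0,0,-0.2],-1],
    [[0,0,0],[0,0,-0.5],-1],
    [[0,0,0],[0,0,-0.8],-1],
    [[0,0,0],[0,0,-0.97],-1],
  ],
)

```text
t: 40.78
ee_pos: [0.4673, 0.0091, 0.1267]
tcp_rot: [2.649, 1.686, 0.002]
contact_force: [0.1, 0.8, -1.6]
finger_gap: 0.045
finger_force: 20.0
```

Emit:
apply_moves(
  steps=[
    [[0,0,-0.1],[0.2,0,-0.32],-1],
    [[0,0,-0.2],[0.43,0,-0.64],-1],
    [[0,0,-0.33],[0.65,0,-0.96],-1],
  ],
)

```text
t: 41.15
ee_pos: [0.4994, 0.0805, 0.2409]
tcp_rot: [-2.407, -2.018, 0.002]
contact_force: [0.6, -1.4, -1.3]
finger_gap: 0.0448
finger_force: 20.0
```

Emit:
apply_moves(
  steps=[
    [[0,0,-0.13],[0.36,-0.06,0],-1],
    [[0,0,-0.26],[0.73,-0.13,0],-1],
    [[0,0,-0.26],[0.73,-0.13,0],-1],
  ],
)

```text
t: 41.52
ee_pos: [0.499, 0.1712, 0.2395]
tcp_rot: [-2.186, -2.254, 0.001]
contact_force: [0.4, -0.7, -1.4]
finger_gap: 0.0447
finger_force: 20.0
```

Emit:
apply_moves(
  steps=[
    [[0,0,-0.13],[0.37,0.01,0],-1],
    [[0,0,-0.26],[0.74,0.02,0],-1],
    [[0,0,-0.26],[0.74,0.02,0],-1],
  ],
)

```text
t: 41.9
ee_pos: [0.4994, 0.2589, 0.2394]
tcp_rot: [-1.948, -2.463, 0.002]
contact_force: [-0.5, -0.7, -0.4]
finger_gap: 0.045
finger_force: 20.0
```

Emit:
apply_moves(
  steps=[
    [[0,0,-0.13],[0.36,0.08,0],-1],
    [[0,0,-0.26],[0.72,0.17,0],-1],
    [[0,0,-0.26],[0.72,0.17,0],-1],
    [[0,0,-0.26],[0.72,0.17,0],-1],
  ],
)

```text
t: 42.4
ee_pos: [0.5003, 0.3447, 0.2396]
tcp_rot: [1.693, 2.646, -0.003]
contact_force: [0.2, 0.3, -1.5]
finger_gap: 0.0446
finger_force: 20.0
```

```bash
python3 - <<'E'
from h import *
p,M,s=pose();print(p)
c=grab("wrist");cv2.imwrite("pics/w11.png",c["im"])
plan((.4993,.3458,.112,115))
E
```

```text
[  0.50029269   0.34465309   0.23959462 114.76331766]
-> [0.4993, 0.3458, 0.112, 115.0]
    [-0.002, 0.001, -0.003] [0.007, -0.001, 0.533] rows>= 2
    [0.0, 0.0, -0.003] [0.007, -0.002, 0.533] rows>= 2
```

View pics/w11.png

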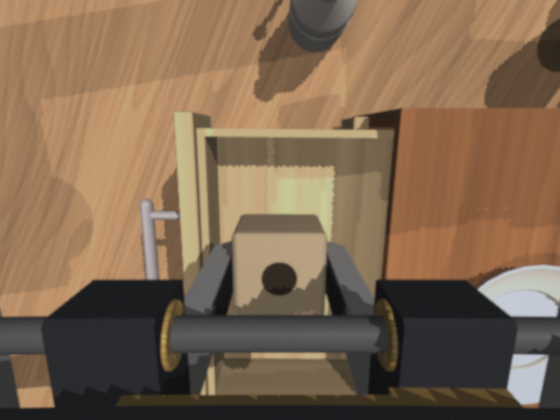

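Emit:
apply_moves(
  steps=[
    [[0,0,0],[0.01,0,0.3],-1],
    [[0,0,0],[0.01,0,0.6],-1],
    [[0,0,0],[0.01,0,0.8],-1],
    [[0,0,0],[0.01,0,0.95],-1],
    [[0,0,0],[0.01,0,0.95],-1],
  ],
)

```text
t: 43.08
ee_pos: [0.4989, 0.346, 0.1248]
tcp_rot: [-1.692, -2.645, 0.005]
contact_force: [-0.8, 0.7, -0.9]
finger_gap: 0.0447
finger_force: 20.0
```

Emit:
apply_moves(
  steps=[
    [[0,0,0],[0,0,0.05],-1],
    [[0,0,0],[0,0,0.1],-1],
    [[0,0,0],[0,0,0.14],-1],
    [[0,0,0],[0,0,0.16],-1],
    [[0,0,0],[0,0,0.16],-1],
  ],
)

```text
t: 43.7
ee_pos: [0.4996, 0.3474, 0.1068]
tcp_rot: [-1.69, -2.648, 0.001]
contact_force: [0.1, 1.0, -1.0]
finger_gap: 0.0449
finger_force: 20.0
```

Emit:
apply_moves(
  steps=[
    [[0,0,0],[0,0,0.01],-1],
    [[0,0,0],[0,0,0.02],-1],
    [[0,0,0],[0,0,0.02],-1],
    [[0,0,0],[0,0,0.02],0.3],
    [[0,0,0],[0,0,0.02],0.3],
    [[0,0,0],[0,0,0.02],0.3],
    [[0,0,0],[0,0,-0.2],0.3],
    [[0,0,0],[0,0,-0.6],0.3],
    [[0,0,0],[0,0,-1],0.3],
  ],
)

```text
t: 44.82
ee_pos: [0.4994, 0.3473, 0.2281]
tcp_rot: [-1.691, -2.647, 0.001]
contact_force: [0.7, -0.1, -0.1]
finger_gap: 0.0612
finger_force: 0.0
```

```bash
python3 - <<'E'
from h import *
p,M,s=pose();print(p)
c=grab("wrist");props(c,.135);cv2.imwrite("pics/w12.png",c["im"])
plan((.50,.08,.24,100),(.452,-.06,.20,100),(.462,-.058,.12,100))
E
```

```text
[  0.49943424   0.34725547   0.22805155 114.87932431]
-> [0.5, 0.08, 0.24, 100.0]
    [0.017, -0.001, 0.11] [-0.675, -0.323, -0.013] rows>= 2
    [0.0, 0.0, 0.11] [-0.7, -0.264, -0.009] rows>= 2
    [0.0, 0.0, 0.11] [-0.72, -0.202, -0.009] rows>= 2
-> [0.452, -0.06, 0.2, 100.0]
    [0.0, 0.0, 0.0] [-0.54, -0.298, 0.167] rows>= 2
    [0.0, 0.0, 0.0] [-0.54, -0.298, 0.167] rows>= 2
-> [0.462, -0.058, 0.12, 100.0]
    [0.0, 0.0, 0.0] [0.002, 0.085, 0.667] rows>= 2
```

Emit:
apply_moves(
  steps=[
    [[0,0,0.05],[-0.34,-0.16,0],0.6],
    [[0,0,0.11],[-0.68,-0.32,0],0.6],
    [[0,0,0.11],[-0.68,-0.32,0],0.6],
  ],
)

```text
t: 45.25
ee_pos: [0.4994, 0.255, 0.2272]
tcp_rot: [1.808, 2.569, -0.0]
contact_force: [-0.2, 0.1, -0.3]
finger_gap: 0.0749
finger_force: 0.0
```

Emit:
apply_moves(
  steps=[
    [[0,0,0.05],[-0.35,-0.13,0],0.6],
    [[0,0,0.11],[-0.7,-0.26,0],0.6],
    [[0,0,0.11],[-0.7,-0.26,0],0.6],
  ],
)

```text
t: 45.62
ee_pos: [0.4989, 0.1664, 0.2271]
tcp_rot: [1.916, 2.489, 0.001]
contact_force: [0.2, -0.2, 0.4]
finger_gap: 0.0754
finger_force: 0.0
```

Emit:
apply_moves(
  steps=[
    [[0,0,0.05],[-0.36,-0.1,0],0.6],
    [[0,0,0.11],[-0.72,-0.2,0],0.6],
    [[0,0,0.11],[-0.72,-0.2,0],0.6],
  ],
)

```text
t: 46.0
ee_pos: [0.4982, 0.0773, 0.2271]
tcp_rot: [2.021, 2.405, 0.001]
contact_force: [0.4, 0.7, 0.4]
finger_gap: 0.0752
finger_force: 0.0
```

Emit:
apply_moves(
  steps=[
    [[0,0,0],[-0.4,-0.15,0],0.6],
    [[0,0,0],[-0.8,-0.3,0],0.6],
    [[0,0,0],[-0.8,-0.3,0],0.6],
  ],
)

```text
t: 46.38
ee_pos: [0.4794, -0.0234, 0.2272]
tcp_rot: [2.021, 2.405, 0.001]
contact_force: [0.2, 0.8, 0.9]
finger_gap: 0.0751
finger_force: 0.0
```

Emit:
apply_moves(
  steps=[
    [[0,0,0],[-0.35,-0.15,0],0.6],
    [[0,0,0],[-0.7,-0.3,0],0.6],
    [[0,0,0],[-0.7,-0.3,0],0.6],
    [[0,0,0],[-0.7,-0.3,0],0.6],
  ],
)

```text
t: 46.88
ee_pos: [0.4589, -0.1099, 0.227]
tcp_rot: [-2.016, -2.409, -0.002]
contact_force: [-0.7, 0.5, 0.7]
finger_gap: 0.0751
finger_force: 0.0
```

```bash
python3 - <<'E'
from h import *
p,M,s=pose();print(p)
c=grab("wrist");cv2.imwrite("pics/w13.png",c["im"]);props(c,.034);t=grab("top");print("top");props(t,.04)
plan((.461,-.058,.12,100),(.461,-.058,.006,100))
E
```

```text
[  0.45894677  -0.10994308   0.2270299  100.13819479]
prop (231, 288, 32, 27) [ 0.4434 -0.2468] [0.0373 0.0344] 10.1
prop (270, 127, 40, 42) [ 0.4607 -0.0587] [0.0425 0.043 ] 11.4
top
-> [0.461, -0.058, 0.12, 100.0]
    [0.0, -0.001, 0.004] [0.422, 0.094, 0.892] rows>= 2
-> [0.461, -0.058, 0.006, 100.0]
    [0.0, 0.0, 0.0] [0.0, 0.0, 0.95] rows>= 2
```

Prop 2 is still in place; pick it and plan for the tray.

Emit:
apply_moves(
  steps=[
    [[0,0,0],[0.21,0.05,0.45],0.6],
    [[0,0,0],[0.42,0.09,0.89],0.6],
    [[0,0,0],[0.42,0.09,0.89],0.6],
    [[0,0,0],[0.42,0.09,0.89],0.6],
  ],
)

```text
t: 47.48
ee_pos: [0.4616, -0.0604, 0.1219]
tcp_rot: [2.015, 2.407, 0.001]
contact_force: [0.1, -1.0, -0.2]
finger_gap: 0.0753
finger_force: 0.0
```

Emit:
apply_moves(
  steps=[
    [[0,0,0],[0,0,0.3],0.6],
    [[0,0,0],[0,0,0.6],0.6],
    [[0,0,0],[0,0,0.8],0.6],
    [[0,0,0],[0,0,0.94],0.6],
    [[0,0,0],[0,0,0.94],0.6],
    [[0,0,0],[0,0,0.94],-1],
    [[0,0,0],[0,0,0.94],-1],
    [[0,0,0],[0,0,0.94],-1],
    [[0,0,0],[0,0,0.94],-1],
  ],
  force=20,
)

```text
t: 48.6
ee_pos: [0.4608, -0.0605, 0.0082]
tcp_rot: [2.018, 2.406, 0.001]
contact_force: [-0.2, -0.4, 2.9]
finger_gap: 0.0451
finger_force: 20.0
```

Emit:
apply_moves(
  steps=[
    [[0,0,0],[0,0,-0.2],-1],
    [[0,0,0],[0,0,-0.5],-1],
    [[0,0,0],[0,0,-0.8],-1],
    [[0,0,0],[0,0,-0.95],-1],
    [[0,0,0],[0,0,-0.95],-1],
  ],
)

```text
t: 49.22
ee_pos: [0.4611, -0.0606, 0.1227]
tcp_rot: [2.017, 2.405, 0.002]
contact_force: [0.0, -0.5, -2.3]
finger_gap: 0.0446
finger_force: 20.0
```

```bash
python3 - <<'E'
from h import *
p,M,s=pose();print(p)
plan((.60,-.235,.14,90),(.60,-.235,.03,90))
c=cv2.imread("pics/w2.png");t=grab("top");hsv=cv2.cvtColor(t["im"],cv2.COLOR_BGR2HSV)
m=cv2.inRange(hsv,(5,130,20),(16,255,150));m[:190]=0;m[250:]=0;m[:,:320]=0;m[:,405:]=0
k=max(cv2.findContours(m,cv2.RETR_EXTERNAL,cv2.CHAIN_APPROX_NONE)[0],key=cv2.contourArea)
print("tray",cv2.minAreaRect(onplane(t,k.reshape(-1,2),.03)[:,:2].astype(np.float32)))
E
```

```text
[ 4.61088696e-01 -6.06033769e-02  1.22743428e-01  1.00038932e+02]
-> [0.6, -0.235, 0.14, 90.0]
    [0.004, 0.002, 0.112] [-0.817, 0.443, -0.069] rows>= 2
    [0.0, 0.0, 0.112] [-0.775, 0.513, -0.072] rows>= 2
-> [0.6, -0.235, 0.03, 90.0]
    [0.0, 0.0, 0.0] [0.0, 0.0, 0.917] rows>= 2
tray ((0.6088740229606628, -0.23951923847198486), (0.1276339590549469, 0.19483354687690735), 1.428744912147522)
```

```bash
python3 - <<'E'
from h import *
plan((.609,-.238,.14,91),(.609,-.238,.03,91))
E
```

```text
-> [0.609, -0.238, 0.14, 91.0]
    [0.0, 0.0, 0.1] [-0.838, 0.482, -0.077] rows>= 2
    [0.0, 0.0, 0.1] [-0.797, 0.547, -0.077] rows>= 2
-> [0.609, -0.238, 0.03, 91.0]
    [0.0, 0.0, 0.0] [0.0, 0.0, 0.917] rows>= 2
```

Emit:
apply_moves(
  steps=[
    [[0,0,0.05],[-0.42,0.24,-0.04],-1],
    [[0,0,0.1],[-0.84,0.48,-0.08],-1],
    [[0,0,0.1],[-0.84,0.48,-0.08],-1],
  ],
)

```text
t: 49.65
ee_pos: [0.5356, -0.1523, 0.1294]
tcp_rot: [-2.115, -2.322, 0.001]
contact_force: [-0.0, 1.0, -1.2]
finger_gap: 0.0449
finger_force: 20.0
```

Emit:
apply_moves(
  steps=[
    [[0,0,0.05],[-0.4,0.27,-0.04],-1],
    [[0,0,0.1],[-0.8,0.55,-0.08],-1],
    [[0,0,0.1],[-0.8,0.55,-0.08],-1],
    [[0,0,0.1],[-0.8,0.55,-0.08],-1],
  ],
)

```text
t: 50.15
ee_pos: [0.6074, -0.237, 0.1383]
tcp_rot: [-2.197, -2.238, 0.001]
contact_force: [-0.0, 0.4, -1.3]
finger_gap: 0.045
finger_force: 20.0
```

Emit:
apply_moves(
  steps=[
    [[0,0,0],[0,0,0.3],-1],
    [[0,0,0],[0,0,0.6],-1],
    [[0,0,0],[0,0,0.8],-1],
    [[0,0,0],[0,0,0.92],-1],
    [[0,0,0],[0,0,0.92],-1],
  ],
)

```text
t: 50.78
ee_pos: [0.6078, -0.2371, 0.0291]
tcp_rot: [-2.198, -2.24, 0.001]
contact_force: [0.0, -0.2, -0.9]
finger_gap: 0.0449
finger_force: 20.0
```

Emit:
apply_moves(
  steps=[
    [[0,0,0],[0,0,0.06],-1],
    [[0,0,0],[0,0,0.11],-1],
    [[0,0,0],[0,0,0.135],-1],
    [[0,0,0],[0,0,0.14],-1],
    [[0,0,0],[0,0,0.14],-1],
    [[0,0,0],[0,0,0.14],0.2],
    [[0,0,0],[0,0,0.14],0.2],
    [[0,0,0],[0,0,0.14],0.2],
    [[0,0,0],[0,0,-0.2],0.2],
    [[0,0,0],[0,0,-0.6],0.2],
    [[0,0,0],[0,0,-1],0.2],
  ],
)

```text
t: 52.15
ee_pos: [0.6091, -0.2386, 0.1515]
tcp_rot: [-2.201, -2.241, 0.0]
contact_force: [0.4, -0.3, -0.7]
finger_gap: 0.0565
finger_force: 0.0
```

```bash
python3 - <<'E'
from h import *
print(pose()[0]);c=grab("wrist");cv2.imwrite("pics/w14.png",c["im"]);props(c,.038)
plan((.44,-.30,.2,100))
E
```

```text
[ 0.60905573 -0.23861125  0.15153433 91.03324339]
prop (64, 191, 61, 55) [ 0.4449 -0.2499] [0.0455 0.0455] 9.4
prop (255, 183, 49, 49) [ 0.6086 -0.2367] [0.0428 0.0437] 1.0
-> [0.44, -0.3, 0.2, 100.0]
    [0.014, 0.009, -0.099] [-0.234, -0.725, -0.172] rows>= 2
    [0.0, 0.0, -0.1] [-0.176, -0.743, -0.165] rows>= 2
```

Emit:
apply_moves(
  steps=[
    [[0,0,-0.05],[-0.1,-0.36,-0.2],0.6],
    [[0,0,-0.1],[-0.23,-0.72,-0.2],0.6],
    [[0,0,-0.1],[-0.23,-0.72,-0.2],0.6],
  ],
)

```text
t: 52.58
ee_pos: [0.5212, -0.2686, 0.1745]
tcp_rot: [-2.115, -2.323, 0.001]
contact_force: [1.7, 0.4, -0.4]
finger_gap: 0.0751
finger_force: 0.0
```

Emit:
apply_moves(
  steps=[
    [[0,0,-0.05],[-0.1,-0.36,-0.1],0.6],
    [[0,0,-0.1],[-0.18,-0.74,-0.2],0.6],
    [[0,0,-0.1],[-0.18,-0.74,-0.2],0.6],
    [[0,0,-0.1],[-0.18,-0.74,-0.2],0.6],
  ],
)

```text
t: 53.08
ee_pos: [0.4381, -0.2978, 0.1982]
tcp_rot: [2.019, 2.406, 0.001]
contact_force: [0.8, 0.5, -0.3]
finger_gap: 0.0752
finger_force: 0.0
```

```bash
python3 - <<'E'
from h import *
print(pose()[0]);c=grab("wrist");props(c,.040)
plan((.448,-.25,.12,100),(.448,-.25,.006,100))
E
```

```text
[  0.43809664  -0.29776391   0.19824081 100.01464977]
prop (433, 145, 52, 48) [ 0.6063 -0.2367] [0.0423 0.0422] 0.9
prop (276, 131, 44, 45) [ 0.4476 -0.2491] [0.0421 0.0427] 9.9
-> [0.448, -0.25, 0.12, 100.0]
    [0.001, -0.0, 0.001] [0.375, 0.149, 0.65] rows>= 2
-> [0.448, -0.25, 0.006, 100.0]
    [0.0, 0.0, 0.0] [0.0, 0.0, 0.95] rows>= 2
```

Emit:
apply_moves(
  steps=[
    [[0,0,0],[0.19,0.07,0.32],0.6],
    [[0,0,0],[0.38,0.145,0.65],0.6],
    [[0,0,0],[0.38,0.145,0.65],0.6],
    [[0,0,0],[0.38,0.145,0.65],0.6],
  ],
)

```text
t: 53.62
ee_pos: [0.4476, -0.2508, 0.1213]
tcp_rot: [2.016, 2.407, -0.0]
contact_force: [-0.4, -0.3, 0.2]
finger_gap: 0.0755
finger_force: 0.0
```

Emit:
apply_moves(
  steps=[
    [[0,0,0],[0,0,0.3],0.6],
    [[0,0,0],[0,0,0.6],0.6],
    [[0,0,0],[0,0,0.8],0.6],
    [[0,0,0],[0,0,0.94],0.6],
    [[0,0,0],[0,0,0.94],0.6],
    [[0,0,0],[0,0,0.94],-1],
    [[0,0,0],[0,0,0.94],-1],
    [[0,0,0],[0,0,0.94],-1],
    [[0,0,0],[0,0,0.94],-1],
  ],
  force=20,
)

```text
t: 54.75
ee_pos: [0.447, -0.2504, 0.0082]
tcp_rot: [2.018, 2.406, 0.0]
contact_force: [0.3, 0.2, 2.5]
finger_gap: 0.0449
finger_force: 20.0
```

Emit:
apply_moves(
  steps=[
    [[0,0,0],[0,0,-0.2],-1],
    [[0,0,0],[0,0,-0.5],-1],
    [[0,0,0],[0,0,-0.8],-1],
    [[0,0,0],[0,0,-1],-1],
    [[0,0,0],[0,0,-1],-1],
  ],
)

```text
t: 55.38
ee_pos: [0.4475, -0.251, 0.1294]
tcp_rot: [2.016, 2.404, 0.0]
contact_force: [-0.4, 0.2, -1.5]
finger_gap: 0.045
finger_force: 20.0
```

```bash
python3 - <<'E'
from h import *
print(pose()[0])
plan((.50,.0,.24,100),(.5458,.246,.24,115),(.5458,.246,.125,115))
E
```

```text
[  0.44752517  -0.25100522   0.12936139 100.04068349]
-> [0.5, 0.0, 0.24, 100.0]
    [0.004, 0.005, 0.0] [0.99, 0.399, -0.463] rows>= 3
    [0.0, 0.0, 0.0] [0.992, 0.397, -0.461] rows>= 3
-> [0.5458, 0.246, 0.24, 115.0]
    [0.0, 0.0, -0.167] [0.976, 0.366, 0.0] rows>= 3
    [0.0, 0.0, -0.167] [0.92, 0.49, 0.0] rows>= 3
-> [0.5458, 0.246, 0.125, 115.0]
    [0.0, 0.0, 0.0] [0.0, 0.0, 0.958] rows>= 2
```

Emit:
apply_moves(
  steps=[
    [[0,0,0],[0.33,0.13,-0.15],-1],
    [[0,0,0],[0.66,0.26,-0.3],-1],
    [[0,0,0],[0.99,0.4,-0.46],-1],
  ],
)

```text
t: 55.75
ee_pos: [0.4715, -0.1229, 0.1808]
tcp_rot: [-2.017, -2.403, 0.002]
contact_force: [0.9, -0.3, -1.5]
finger_gap: 0.0448
finger_force: 20.0
```

Emit:
apply_moves(
  steps=[
    [[0,0,0],[0.33,0.13,-0.15],-1],
    [[0,0,0],[0.66,0.26,-0.3],-1],
    [[0,0,0],[0.99,0.4,-0.46],-1],
  ],
)

```text
t: 56.12
ee_pos: [0.4982, 0.0022, 0.2361]
tcp_rot: [-2.017, -2.405, 0.003]
contact_force: [0.5, -0.3, -1.7]
finger_gap: 0.0448
finger_force: 20.0
```

Emit:
apply_moves(
  steps=[
    [[0,0,-0.06],[0.33,0.12,0],-1],
    [[0,0,-0.11],[0.66,0.24,0],-1],
    [[0,0,-0.165],[0.98,0.37,0],-1],
  ],
)

```text
t: 56.5
ee_pos: [0.5216, 0.1255, 0.2355]
tcp_rot: [-1.855, -2.532, 0.004]
contact_force: [0.7, -0.4, -1.2]
finger_gap: 0.0449
finger_force: 20.0
```

Emit:
apply_moves(
  steps=[
    [[0,0,-0.06],[0.31,0.16,0],-1],
    [[0,0,-0.11],[0.62,0.32,0],-1],
    [[0,0,-0.165],[0.92,0.49,0],-1],
    [[0,0,-0.165],[0.92,0.49,0],-1],
    [[0,0,-0.165],[0.92,0.49,0],-1],
  ],
)

```text
t: 57.12
ee_pos: [0.5446, 0.2465, 0.2359]
tcp_rot: [-1.69, -2.646, 0.005]
contact_force: [-0.5, -1.0, -1.6]
finger_gap: 0.0449
finger_force: 20.0
```

```bash
python3 - <<'E'
from h import *
print(pose()[0]);c=grab("wrist");props(c,.135);cv2.imwrite("pics/w15.png",c["im"])
plan((.5458,.246,.125,115))
E
```

```text
[  0.54463854   0.24647747   0.23586669 114.87796777]
-> [0.5458, 0.246, 0.125, 115.0]
    [-0.004, 0.0, -0.004] [-0.004, 0.009, 0.928] rows>= 2
```

View pics/w15.png

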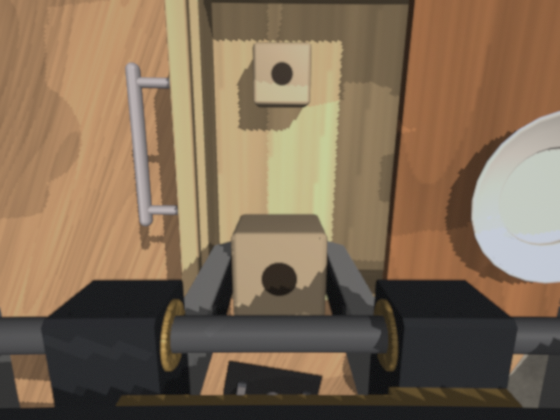

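Emit:
apply_moves(
  steps=[
    [[0,0,0],[0,0,0.3],-1],
    [[0,0,0],[0,0,0.6],-1],
    [[0,0,0],[0,0,0.8],-1],
    [[0,0,0],[0,0,0.95],-1],
    [[0,0,0],[0,0,0.95],-1],
    [[0,0,0],[0,0,0.95],-1],
  ],
)

```text
t: 57.92
ee_pos: [0.5466, 0.2471, 0.1251]
tcp_rot: [1.691, 2.646, 0.002]
contact_force: [-0.8, 0.2, -1.0]
finger_gap: 0.0448
finger_force: 20.0
```

Emit:
apply_moves(
  steps=[
    [[0,0,0],[0,0,0.05],-1],
    [[0,0,0],[0,0,0.09],-1],
    [[0,0,0],[0,0,0.11],-1],
    [[0,0,0],[0,0,0.12],-1],
    [[0,0,0],[0,0,0.12],-1],
  ],
)

```text
t: 58.55
ee_pos: [0.5455, 0.2472, 0.1093]
tcp_rot: [-1.691, -2.648, 0.0]
contact_force: [-0.2, 0.3, -2.4]
finger_gap: 0.0448
finger_force: 20.0
```

Emit:
apply_moves(
  steps=[
    [[0,0,0],[0,0,0.02],-1],
    [[0,0,0],[0,0,0.04],-1],
    [[0,0,0],[0,0,0.048],-1],
    [[0,0,0],[0,0,0.048],-1],
    [[0,0,0],[0,0,0.048],0.3],
    [[0,0,0],[0,0,0.048],0.3],
    [[0,0,0],[0,0,0.048],0.3],
    [[0,0,0],[0,0,-0.2],0.3],
    [[0,0,0],[0,0,-0.6],0.3],
    [[0,0,0],[0,0,-1],0.3],
    [[0,0,0],[0,0,-1],0.3],
  ],
)

```text
t: 59.92
ee_pos: [0.5489, 0.2482, 0.2355]
tcp_rot: [1.687, 2.642, 0.013]
contact_force: [0.9, -0.4, -0.3]
finger_gap: 0.0615
finger_force: 0.0
```

```bash
python3 - <<'E'
from h import *
print(pose()[0])
plan((.60,.05,.26,70),(.655,-.037,.24,14.4),(.661,-.037,.2,14.4))
E
```

```text
[  0.54891894   0.24821696   0.23549693 114.88778151]
-> [0.6, 0.05, 0.26, 70.0]
    [0.015, -0.001, 0.499] [-0.839, -0.153, -0.102] rows>= 3
    [0.0, 0.0, 0.499] [-0.834, 0.177, -0.102] rows>= 3
-> [0.655, -0.037, 0.24, 14.4]
    [0.0, 0.0, 0.618] [-0.262, 0.339, 0.083] rows>= 3
    [0.0, 0.0, 0.618] [-0.074, 0.422, 0.083] rows>= 3
-> [0.661, -0.037, 0.2, 14.4]
    [0.0, 0.0, 0.0] [0.048, 0.012, 0.333] rows>= 1
```

```bash
python3 - <<'E'
from h import *
plan((.56,.05,.27,70),(.55,-.06,.27,14.4))
E
```

```text
-> [0.56, 0.05, 0.27, 70.0]
    [0.015, -0.001, 0.499] [-0.769, -0.304, -0.146] rows>= 3
    [0.0, 0.0, 0.499] [-0.827, 0.011, -0.144] rows>= 3
-> [0.55, -0.06, 0.27, 14.4]
    [0.0, 0.0, 0.618] [-0.445, 0.118, 0.0] rows>= 3
    [0.0, 0.0, 0.618] [-0.339, 0.312, 0.0] rows>= 3
```

Emit:
apply_moves(
  steps=[
    [[0,0,0.17],[-0.26,-0.1,-0.1],0.3],
    [[0,0,0.34],[-0.51,-0.2,-0.15],0.3],
    [[0,0,0.5],[-0.77,-0.3,-0.15],0.3],
    [[0,0,0.5],[-0.77,-0.3,-0.15],0.3],
  ],
)

```text
t: 60.42
ee_pos: [0.5514, 0.1464, 0.2462]
tcp_rot: [-2.177, -2.263, 0.003]
contact_force: [-0.1, -0.1, -0.4]
finger_gap: 0.0608
finger_force: 0.0
```

Emit:
apply_moves(
  steps=[
    [[0,0,0.17],[-0.28,0,-0.07],0.3],
    [[0,0,0.34],[-0.55,0,-0.15],0.3],
    [[0,0,0.5],[-0.83,0.01,-0.15],0.3],
    [[0,0,0.5],[-0.83,0.01,-0.15],0.3],
  ],
)

```text
t: 60.92
ee_pos: [0.557, 0.0481, 0.2646]
tcp_rot: [-2.575, -1.798, 0.001]
contact_force: [-0.9, -0.3, -0.6]
finger_gap: 0.0612
finger_force: 0.0
```

Emit:
apply_moves(
  steps=[
    [[0,0,0.2],[-0.15,0.04,0],0.3],
    [[0,0,0.4],[-0.3,0.08,0],0.3],
    [[0,0,0.62],[-0.44,0.12,0],0.3],
    [[0,0,0.62],[-0.44,0.12,0],0.3],
  ],
)

```text
t: 61.42
ee_pos: [0.5522, -0.0048, 0.2647]
tcp_rot: [-2.93, -1.13, 0.001]
contact_force: [0.1, 0.0, 0.8]
finger_gap: 0.0609
finger_force: 0.0
```

Emit:
apply_moves(
  steps=[
    [[0,0,0.2],[-0.11,0.1,0],0.3],
    [[0,0,0.4],[-0.22,0.2,0],0.3],
    [[0,0,0.62],[-0.34,0.31,0],0.3],
    [[0,0,0.62],[-0.34,0.31,0],0.3],
    [[0,0,0.62],[-0.34,0.31,0],0.3],
  ],
)

```text
t: 62.05
ee_pos: [0.5471, -0.0592, 0.2652]
tcp_rot: [-3.116, -0.393, 0.0]
contact_force: [0.5, -1.0, -0.5]
finger_gap: 0.061
finger_force: 0.0
```

```bash
python3 - <<'E'
from h import *
p,M,s=pose();print(p);c=grab("wrist");cv2.imwrite("pics/w16.png",c["im"])
hsv=cv2.cvtColor(c["im"],cv2.COLOR_BGR2HSV)
q=proj(c,[.661,-.037,.004])[0].astype(int);print(q)
u0,v0=q-[60,75];u1,v1=q+[60,75];v0=max(v0,0)
cv2.imwrite("pics/g16.png",cv2.resize(c["im"][v0:v1,u0:u1],None,fx=4,fy=4,interpolation=cv2.INTER_CUBIC));print(u0,v0)
plan((.661,-.037,.2,14.4))
E
```

```text
[ 0.54713707 -0.05920659  0.26522034 14.38304168]
[284  89]
224 14
-> [0.661, -0.037, 0.2, 14.4]
    [-0.001, -0.0, -0.001] [0.965, 0.056, 0.544] rows>= 3
```

View pics/g16.png

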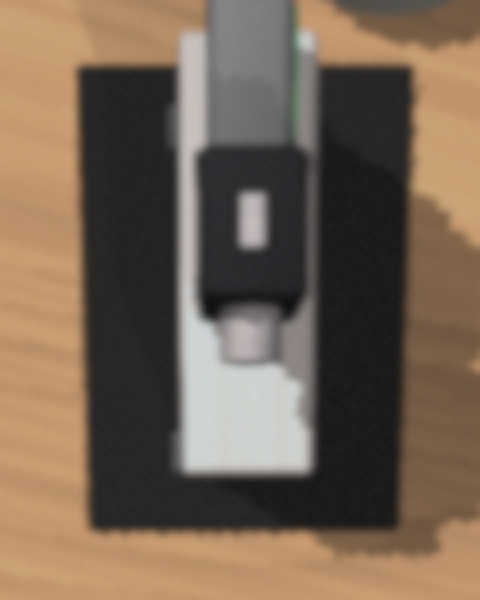

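Emit:
apply_moves(
  steps=[
    [[0,0,0],[0.48,0.03,0.27],0.3],
    [[0,0,0],[0.96,0.056,0.54],0.3],
    [[0,0,0],[0.96,0.056,0.54],0.3],
    [[0,0,0],[0.96,0.056,0.54],0.3],
  ],
)

```text
t: 62.6
ee_pos: [0.6601, -0.0383, 0.2001]
tcp_rot: [-3.117, -0.389, 0.003]
contact_force: [-0.3, -0.0, 1.3]
finger_gap: 0.0614
finger_force: 0.0
```

Emit:
apply_moves(
  steps=[
    [[0,0,0],[0,0,0.3],0.3],
    [[0,0,0],[0,0,0.6],0.3],
    [[0,0,0],[0,0,0.82],0.3],
    [[0,0,0],[0,0,0.82],0.3],
    [[0,0,0],[0,0,0.82],-1],
    [[0,0,0],[0,0,0.82],-1],
    [[0,0,0],[0,0,0.82],-1],
    [[0,0,0],[0,0,0.82],-1],
    [[0,0,0],[0,0,0.82],-1],
  ],
  force=30,
)

```text
t: 63.72
ee_pos: [0.6607, -0.0389, 0.1028]
tcp_rot: [-3.117, -0.385, -0.001]
contact_force: [-0.9, 1.9, 2.3]
finger_gap: 0.0242
finger_force: 30.0
```

Emit:
apply_moves(
  steps=[
    [[0,0,0],[0,0,-0.15],-1],
    [[0,0,0],[0,0,-0.3],-1],
    [[0,0,0],[0,0,-0.3],-1],
    [[0,0,0],[0,0,-0.3],-1],
  ],
)

```text
t: 64.22
ee_pos: [0.6602, -0.0393, 0.1382]
tcp_rot: [-3.118, -0.385, 0.0]
contact_force: [-0.3, -0.0, -3.9]
finger_gap: 0.024
finger_force: 30.0
```

```bash
python3 - <<'E'
from h import *
print(pose()[0])
E
```

```text
[ 0.66024795 -0.03925283  0.13824001 14.0782766 ]
```

Emit:
apply_moves(
  steps=[
    [[0,0,0],[0,-0.016,0.12],-1],
    [[0,0,0],[0,-0.016,0.22],-1],
    [[0,0,0],[0,-0.016,0.27],-1],
    [[0,0,0],[0,-0.016,0.3],-1],
    [[0,0,0],[0,-0.016,0.3],-1],
    [[0,0,0],[0,-0.016,0.3],-1],
    [[0,0,0],[0,-0.016,0.3],-1],
  ],
)

```text
t: 65.1
ee_pos: [0.6604, -0.0374, 0.1028]
tcp_rot: [3.118, 0.385, 0.001]
contact_force: [-2.4, 0.0, 0.1]
finger_gap: 0.0238
finger_force: 30.0
```

Emit:
apply_moves(
  steps=[
    [[0,0,0],[0,0,0],0.3],
    [[0,0,0],[0,0,0],0.3],
    [[0,0,0],[0,0,0],0.3],
    [[0,0,0],[0,0,0],0.3],
    [[0,0,0],[0,0,-0.4],0.3],
    [[0,0,0],[0,0,-0.9],0.3],
    [[0,0,0],[0,0,-1],0.3],
    [[0,0,0],[0,0,-1],0.3],
  ],
)

```text
t: 66.1
ee_pos: [0.6606, -0.0374, 0.2233]
tcp_rot: [3.117, 0.385, 0.004]
contact_force: [-0.1, 1.0, -0.5]
finger_gap: 0.0612
finger_force: 0.0
```

```bash
python3 - <<'E'
from h import *
print(pose()[0])
plan((.50,.05,.25,70),(.38,.20,.25,115))
E
```

```text
[ 0.6605802  -0.0374408   0.22332122 14.08427876]
-> [0.5, 0.05, 0.25, 70.0]
    [0.002, -0.002, -0.621] [-0.56, -0.516, -0.113] rows>= 3
    [0.0, 0.0, -0.621] [-0.253, -0.719, -0.111] rows>= 3
-> [0.38, 0.2, 0.25, 115.0]
    [0.0, 0.0, -0.5] [0.416, -0.684, 0.0] rows>= 3
    [0.0, 0.0, -0.5] [0.646, -0.472, 0.0] rows>= 3
```

```bash
python3 - <<'E'
from h import *
plan((.50,.05,.25,70),(.38,.17,.26,115))
E
```

```text
-> [0.5, 0.05, 0.25, 70.0]
    [0.002, -0.002, -0.621] [-0.56, -0.516, -0.113] rows>= 3
    [0.0, 0.0, -0.621] [-0.253, -0.719, -0.111] rows>= 3
-> [0.38, 0.17, 0.26, 115.0]
    [0.0, 0.0, -0.5] [0.299, -0.641, -0.042] rows>= 3
    [0.0, 0.0, -0.5] [0.521, -0.478, -0.042] rows>= 3
```

Emit:
apply_moves(
  steps=[
    [[0,0,-0.2],[-0.19,-0.17,-0.11],0.3],
    [[0,0,-0.4],[-0.38,-0.34,-0.11],0.3],
    [[0,0,-0.62],[-0.56,-0.52,-0.11],0.3],
    [[0,0,-0.62],[-0.56,-0.52,-0.11],0.3],
  ],
)

```text
t: 66.6
ee_pos: [0.5768, 0.008, 0.2325]
tcp_rot: [-2.93, -1.125, 0.008]
contact_force: [-0.1, -1.0, -0.6]
finger_gap: 0.0612
finger_force: 0.0
```

Emit:
apply_moves(
  steps=[
    [[0,0,-0.2],[-0.08,-0.24,-0.11],0.3],
    [[0,0,-0.4],[-0.17,-0.48,-0.11],0.3],
    [[0,0,-0.62],[-0.25,-0.72,-0.11],0.3],
    [[0,0,-0.62],[-0.25,-0.72,-0.11],0.3],
  ],
)

```text
t: 67.1
ee_pos: [0.4985, 0.0513, 0.2472]
tcp_rot: [-2.576, -1.796, 0.003]
contact_force: [0.3, -0.5, 0.4]
finger_gap: 0.0611
finger_force: 0.0
```

Emit:
apply_moves(
  steps=[
    [[0,0,-0.17],[0.14,-0.23,0],-0.43],
    [[0,0,-0.34],[0.28,-0.46,0],-0.43],
    [[0,0,-0.5],[0.42,-0.68,0],-0.43],
    [[0,0,-0.5],[0.42,-0.68,0],-0.43],
  ],
)

```text
t: 67.6
ee_pos: [0.4406, 0.1268, 0.248]
tcp_rot: [-2.177, -2.265, 0.001]
contact_force: [-0.5, -0.5, -0.9]
finger_gap: 0.0277
finger_force: 0.0
```

Emit:
apply_moves(
  steps=[
    [[0,0,-0.17],[0.15,-0.16,0],-0.43],
    [[0,0,-0.34],[0.3,-0.32,0],-0.43],
    [[0,0,-0.5],[0.45,-0.47,0],-0.43],
    [[0,0,-0.5],[0.45,-0.47,0],-0.43],
    [[0,0,-0.5],[0.45,-0.47,0],-0.43],
  ],
)

```text
t: 68.22
ee_pos: [0.3831, 0.1772, 0.2486]
tcp_rot: [1.696, 2.644, -0.0]
contact_force: [-0.4, 0.2, -0.3]
finger_gap: 0.0265
finger_force: 0.0
```

```bash
python3 - <<'E'
from h import *
print(pose()[0]);c=grab("wrist");cv2.imwrite("pics/w17.png",c["im"])
print(proj(c,[[.4183,.2473,.132]]),proj(c,[[.4183-.0254,.2473+.0544,.132],[.4183+.0254,.2473-.0544,.132]]))
plan((.4183,.2473,.2,115),(.4183,.2473,.1135,115))
E
```

```text
[  0.3830503    0.17715518   0.24856426 114.65125875]
[[350.61287141 153.43456678]] [[354.08938258  78.67243058]
 [347.62996572 220.75904674]]
-> [0.4183, 0.2473, 0.2, 115.0]
    [0.0, 0.001, -0.007] [0.409, 0.512, 0.404] rows>= 2
-> [0.4183, 0.2473, 0.1135, 115.0]
    [0.0, 0.0, 0.0] [0.0, 0.0, 0.721] rows>= 2
```

View pics/w17.png

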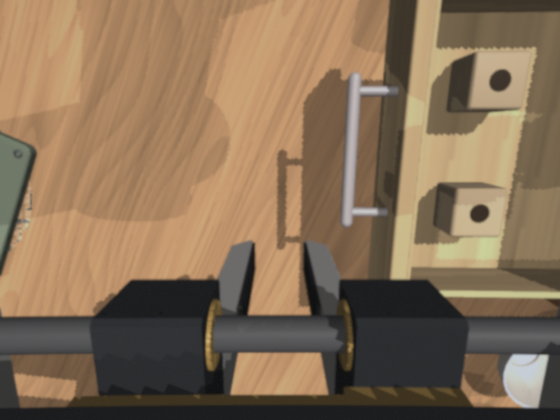

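Emit:
apply_moves(
  steps=[
    [[0,0,-0.007],[0.2,0.26,0.1],-0.43],
    [[0,0,-0.007],[0.41,0.51,0.3],-0.43],
    [[0,0,-0.007],[0.41,0.51,0.4],-0.43],
    [[0,0,-0.007],[0.41,0.51,0.4],-0.43],
    [[0,0,-0.007],[0.41,0.51,0.4],-0.43],
  ],
)

```text
t: 68.9
ee_pos: [0.4169, 0.2475, 0.2013]
tcp_rot: [1.685, 2.65, 0.001]
contact_force: [-0.2, 0.7, 0.2]
finger_gap: 0.0265
finger_force: 0.0
```

```bash
python3 - <<'E'
from h import *
print(pose()[0]);plan((.4183,.2473,.1135,115))
E
```

```text
[  0.41687223   0.2475283    0.20129385 115.10152865]
-> [0.4183, 0.2473, 0.1135, 115.0]
    [0.001, 0.001, 0.002] [-0.006, 0.009, 0.732] rows>= 2
```

Emit:
apply_moves(
  steps=[
    [[0,0,0],[0,0.01,0.3],-0.43],
    [[0,0,0],[0,0.01,0.55],-0.43],
    [[0,0,0],[0,0.01,0.73],-0.43],
    [[0,0,0],[0,0.01,0.73],-0.43],
    [[0,0,0],[0,0.01,0.73],-0.43],
    [[0,0,0],[0,0.01,0.73],-1],
    [[0,0,0],[0,0.01,0.73],-1],
    [[0,0,0],[0,0.01,0.73],-1],
    [[0,0,0],[0,0.01,0.73],-1],
  ],
  force=20,
)

```text
t: 70.03
ee_pos: [0.4183, 0.2491, 0.1141]
tcp_rot: [1.683, 2.651, 0.002]
contact_force: [0.3, -1.6, 6.0]
finger_gap: 0.0101
finger_force: 20.0
```

Emit:
apply_moves(
  steps=[
    [[0,0,0],[0,0.02,0],-1],
    [[0,0,0],[0,0.06,0],-1],
    [[0,0,0],[0,0.12,0],-1],
    [[0,0,0],[0,0.2,0],-1],
    [[0,0,0],[0,0.28,0],-1],
    [[0,0,0],[0,0.36,0],-1],
    [[0,0,0],[0,0.44,0],-1],
    [[0,0,0],[0,0.52,0],-1],
    [[0,0,0],[0,0.6,0],-1],
    [[0,0,0],[0,0.68,0],-1],
    [[0,0,0],[0,0.76,0],-1],
    [[0,0,0],[0,0.84,0],-1],
    [[0,0,0],[0,0.9,0],-1],
    [[0,0,0],[0,0.93,0],-1],
    [[0,0,0],[0,0.95,0],-1],
    [[0,0,0],[0,0.95,0],-1],
  ],
)

```text
t: 72.03
ee_pos: [0.5228, 0.2962, 0.1142]
tcp_rot: [1.681, 2.649, 0.001]
contact_force: [2.4, -4.9, 4.2]
finger_gap: 0.0104
finger_force: 20.0
```

```bash
python3 - <<'E'
from h import *
print(pose()[0]);plan((.5542,.3107,.1135,115))
E
```

```text
[5.22825018e-01 2.96168652e-01 1.14151828e-01 1.15185751e+02]
-> [0.5542, 0.3107, 0.1135, 115.0]
    [0.003, 0.004, 0.004] [-0.002, 0.288, 0.006] rows>= 1
```

Emit:
apply_moves(
  steps=[
    [[0,0,0],[0,0.02,0],-1],
    [[0,0,0],[0,0.06,0],-1],
    [[0,0,0],[0,0.11,0],-1],
    [[0,0,0],[0,0.16,0],-1],
    [[0,0,0],[0,0.2,0],-1],
    [[0,0,0],[0,0.24,0],-1],
    [[0,0,0],[0,0.26,0],-1],
    [[0,0,0],[0,0.28,0],-1],
    [[0,0,0],[0,0.28,0],-1],
  ],
)

```text
t: 73.15
ee_pos: [0.5534, 0.3099, 0.1142]
tcp_rot: [1.681, 2.648, -0.0]
contact_force: [3.3, -5.6, 4.3]
finger_gap: 0.0105
finger_force: 20.0
```

Emit:
apply_moves(
  steps=[
    [[0,0,0],[0,0.015,0],-1],
    [[0,0,0],[0,0.03,0],-1],
    [[0,0,0],[0,0.03,0],-1],
  ],
)

```text
t: 73.53
ee_pos: [0.5539, 0.3101, 0.1141]
tcp_rot: [1.683, 2.651, -0.01]
contact_force: [-4.2, -9.4, 10.5]
finger_gap: 0.0103
finger_force: 20.0
```

Emit:
apply_moves(
  steps=[
    [[0,0,0],[0,0.015,0],-1],
    [[0,0,0],[0,0.03,0],-1],
    [[0,0,0],[0,0.03,0],-1],
  ],
)

```text
t: 73.9
ee_pos: [0.5538, 0.3102, 0.1139]
tcp_rot: [-1.682, -2.65, 0.021]
contact_force: [-11.0, -13.6, 15.7]
finger_gap: 0.01
finger_force: 19.9
```

Emit:
apply_moves(
  steps=[
    [[0,0,0],[0,-0.02,0],-1],
    [[0,0,0],[0,-0.04,0],-1],
    [[0,0,0],[0,-0.04,0],-0.43],
    [[0,0,0],[0,-0.04,0],-0.43],
    [[0,0,0],[0,-0.04,0],-0.43],
    [[0,0,0],[0,-0.04,-0.2],-0.43],
    [[0,0,0],[0,-0.04,-0.6],-0.43],
    [[0,0,0],[0,-0.04,-1],-0.43],
    [[0,0,0],[0,-0.04,-1],-0.43],
  ],
)

```text
t: 75.03
ee_pos: [0.5562, 0.3144, 0.2389]
tcp_rot: [1.679, 2.648, 0.014]
contact_force: [0.2, -0.3, 0.0]
finger_gap: 0.0269
finger_force: 0.0
```

```bash
python3 - <<'E'
from h import *
print(pose()[0]);c=grab("wrist");d=grab("scene")
cv2.imwrite("pics/end.png",cv2.resize(np.hstack([c["im"],d["im"]]),(800,300)))
t=grab("top");props(t,.034);props(c,.1)
E
```

```text
[  0.55624333   0.31441807   0.23890112 115.22618499]
prop (356, 212, 15, 14) [ 0.609  -0.2352] [0.0414 0.0447] 1.5
```

View pics/end.png

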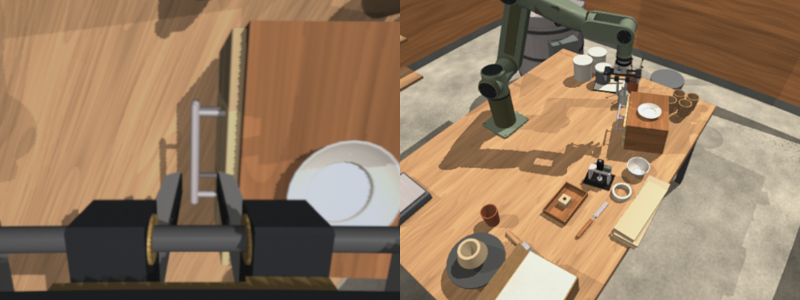

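```bash
python3 - <<'E'
from h import *
c=grab("wrist");im=c["im"].astype(int).sum(2)
ex=np.array([np.cos(np.radians(25)),np.sin(np.radians(25))])
for v in(180,215,240): print(v,im[v,258:292].tolist())
P=onplane(c,[(273,180),(273,215)],.132);print(P.round(4).tolist(),((P[:,:2]-[.4183,.2473])@ex).round(4))
E
```

```text
180 [314, 312, 314, 313, 311, 306, 305, 297, 293, 292, 296, 300, 301, 299, 296, 300, 343, 402, 467, 517, 546, 555, 553, 539, 526, 503, 470, 424, 368, 320, 294, 287, 284, 287]
215 [287, 283, 282, 283, 283, 280, 281, 279, 284, 287, 294, 297, 294, 293, 292, 319, 371, 438, 492, 531, 549, 551, 543, 527, 507, 479, 437, 384, 327, 293, 284, 281, 277, 275]
240 [293, 290, 287, 284, 279, 279, 279, 275, 275, 278, 287, 290, 293, 293, 299, 336, 396, 457, 506, 537, 548, 544, 533, 518, 495, 458, 405, 340, 293, 283, 288, 286, 290, 292]
[[0.5352, 0.3363, 0.132], [0.5478, 0.3092, 0.132]] [0.1435 0.1435]
```

```bash
python3 -c "
from h import *
print(r.job_done())"
```

```text
the job is handed in; nothing more can be done
None
```

I've handed the job in: of the three props present, prop 1 and the last in the row read 40 mm and stand in the shut drawer, the middle one read 34 mm and stands in the tray, and the gauge is back on its mat.

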